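# Set up the frame joiner with tall press feet

## Task

Get the frame joiner's bed ready for deep moulding: holding the scraper block, wipe every wood chip off the steel plate into the chip trough without touching the chips with the fingers. Then fetch every tall press foot from the carousel, turning it until the foot's bay stands in the guard's window, and put the feet on the plate, leaving the short feet in the carousel. With the tall feet loaded, slide the lock grip fully home to its far end stop; leave the scraper block upright back on its mat and the bystanders where they are.

Things in the scene. Friction and masses are not known exactly. Their poses are not given: they have to be found in the camera images.
- carousel: Fixed grey base of the carousel: a 300 x 308 mm foot plate 10 mm high, a 300 mm disc to 28 mm. Origin: on its vertical axis at bench level. Its -x axis points to the guard's window. A clear guard roof lies 115 to 119 mm above the bench (post caps to 125), over x and y -155 to 155 mm, except the window. Thin posts at (140, +-115) and (-110, +-142) mm.
- window (a point): Where a bay stands when it faces the window: on the rotor's floor, 42 mm above the bench, 112 mm from the carousel's axis along its -x. Only here can feet be reached from above: the roof is open where carousel x is below -60 mm and |y| below 75 mm.
- rotor: Turning part of the carousel, on its axis, origin 30 mm above the bench; its frame turns with it (anticlockwise = +yaw). No stops, held by friction (0.1 N m). Dark disc, radius 144 mm, floor 42 mm above the bench; six bays 60 degrees apart, centres 112 mm from the axis, one on the rotor's x axis; ribs between and a lip, 8 mm high. Turning by +a carries each foot +a round the axis.
- hub (a point): Centre of the orange grip bar on top of the carousel's shaft, on the axis above the guard, 160 mm above the bench. The bar is 64 mm long (the point's x axis), 20 mm thick, 42 mm high (139 to 181 mm above the bench) and turns with the rotor. Pinch it from above across its 20 mm and turn.
- tall1: Tall press foot: aluminium hexagonal prism, 30 mm across flats, on a round black pad 38 mm across and 12 mm thick; 62 mm tall in all, dark cap, about 120 g, bottom-heavy. Origin: centre of its underside, z along its length. Flats are square to its x axis and 60 degrees either side. Two or three stand in any of the carousel's bays; an absent one reads None.
- tall2: Tall press foot: aluminium hexagonal prism, 30 mm across flats, on a round black pad 38 mm across and 12 mm thick; 62 mm tall in all, dark cap, about 120 g, bottom-heavy. Origin: centre of its underside, z along its length. Flats are square to its x axis and 60 degrees either side. Two or three stand in any of the carousel's bays; an absent one reads None.
- tall3: Tall press foot: aluminium hexagonal prism, 30 mm across flats, on a round black pad 38 mm across and 12 mm thick; 62 mm tall in all, dark cap, about 120 g, bottom-heavy. Origin: centre of its underside, z along its length. Flats are square to its x axis and 60 degrees either side. Two or three stand in any of the carousel's bays; an absent one reads None.
- short1: Short press foot: like the tall ones but 34 mm tall. Stays in the carousel. Origin: centre of its underside.
- short2: Short press foot: like the tall ones but 34 mm tall. Stays in the carousel. Origin: centre of its underside.
- bed: Fixed yellow bed with a steel plate on top. Origin: under the plate's centre at bench level. Plate: x -70 to 70, y -110 to 110 mm, its face 30 mm above the bench. Fences along y at x = +-70 to +-78 mm, tops 48 mm above the bench; the -y end is open, beyond the +y end is the chip trough. The lock slide lies along the outside of the -x fence.
- trough (a point): Centre of the chip trough's floor, 4 mm above the bench, at bed (0, 155) mm. The trough spans bed x -70 to 70, y 110 to 200 mm between the fences, its far wall 40 mm high.
- lock (a joint): Travel (m) of the lock grip along the bed's +y axis: 0 = open end, 0.110 = fully home at the far stop. It starts between 0 and 0.05. Friction about 2.5 N; stays where it is left.
- lock_grip (a point): Middle of the black upright lock grip, 48 mm above the bench, at bed x = -105 mm. The grip is 20 mm along x, 24 mm along y and stands 29 to 67 mm above the bench on a 28 mm wide shoe. Pinch it from above across its 24 mm (along bed y). Fully home its centre is at bed y = 55 mm; the steel stop blocks (y +-88 to 100 mm) are 34 mm high.
- mat: Thin black rubber mat for the scraper block, fixed: 120 mm along its x, 110 mm along its y, 3 mm thick. Origin: centre of its underside.
- scraper: Wooden scraper block: a block 90 mm along its x, 64 mm along its y, 24 mm high with a rubber underside, and on it a light wood grip 50 mm along x, 22 mm thick along y, from 24 to 76 mm above its underside. Pinch the grip across its 22 mm. Origin: centre of its underside. About 220 g.
- chip1: Wood chip (offcut of moulding), 18 to 28 mm long, 18 mm wide, 15 mm high, loose on the plate. Origin: centre of its underside. Three to five chips are present; an absent one reads None.
- chip2: Wood chip (offcut of moulding), 18 to 28 mm long, 18 mm wide, 15 mm high, loose on the plate. Origin: centre of its underside. Three to five chips are present; an absent one reads None.
- chip3: Wood chip (offcut of moulding), 18 to 28 mm long, 18 mm wide, 15 mm high, loose on the plate. Origin: centre of its underside. Three to five chips are present; an absent one reads None.
- chip4: Wood chip (offcut of moulding), 18 to 28 mm long, 18 mm wide, 15 mm high, loose on the plate. Origin: centre of its underside. Three to five chips are present; an absent one reads None.
- chip5: Wood chip (offcut of moulding), 18 to 28 mm long, 18 mm wide, 15 mm high, loose on the plate. Origin: centre of its underside. Three to five chips are present; an absent one reads None.
- glue: Bystander: white glue bottle, 52 mm across, 150 mm high.
- tape: Bystander: dark tape measure, about 70 mm across, 32 mm high.
- moulding: Bystander: length of dark wood moulding, 30 x 240 x 24 mm, lying beyond the bed.
There are look-alikes about, which are no part of the job. There is more than one size of the scraper; the one meant has the size given above. Several things have the shape of the mat; the one meant has the colours described above.

How it is judged:
On the way, in this order (a step that is already met when the one before it is completed fails the run):
1. all chips wiped into the trough, the scraper block being held (y of chip1 in the frame of bed between 0.105 and 0.2 m and z of each of chip1, chip2, chip3, chip4, chip5 in the frame of bed below 0.027 m and x of chip1 in the frame of bed between -0.07 and 0.07 m and y of chip2 in the frame of bed between 0.105 and 0.2 m and x of chip2 in the frame of bed between -0.07 and 0.07 m and y of chip3 in the frame of bed between 0.105 and 0.2 m and x of chip3 in the frame of bed between -0.07 and 0.07 m and y of chip4 in the frame of bed between 0.105 and 0.2 m and x of chip4 in the frame of bed between -0.07 and 0.07 m and y of chip5 in the frame of bed between 0.105 and 0.2 m and x of chip5 in the frame of bed between -0.07 and 0.07 m and contact force between the fingers and scraper above 1 N), for 0.1 s.
2. every tall foot lies or stands on the plate, released (x of tall1 in the frame of bed between -0.07 and 0.07 m and y of tall1 in the frame of bed between -0.11 and 0.11 m and z of tall1 in the frame of bed between 0.024 and 0.06 m and linear speed of each of tall1, tall2, tall3 below 0.03 m/s and x of tall2 in the frame of bed between -0.07 and 0.07 m and y of tall2 in the frame of bed between -0.11 and 0.11 m and z of tall2 in the frame of bed between 0.024 and 0.06 m and x of tall3 in the frame of bed between -0.07 and 0.07 m and y of tall3 in the frame of bed between -0.11 and 0.11 m and z of tall3 in the frame of bed between 0.024 and 0.06 m and contact force between the fingers and tall1 below 0.2 N and contact force between the fingers and tall2 below 0.2 N and contact force between the fingers and tall3 below 0.2 N), for 0.2 s.
3. the lock grip is fully home at its far stop (value of joint lock above 0.105 m), for 0.2 s.
At the end, for the whole second after the job is handed in: All chips in the trough (beyond the plate's end, below its face), all tall feet standing or lying at rest on the plate, lock within 5 mm of its far stop, scraper block upright on the mat (its centre within 55 mm along and 50 mm across of the mat's centre), short feet still in the carousel (y of chip1 in the frame of bed between 0.105 and 0.2 m and z of each of chip1, chip2, chip3, chip4, chip5 in the frame of bed below 0.027 m and x of chip1 in the frame of bed between -0.07 and 0.07 m and y of chip2 in the frame of bed between 0.105 and 0.2 m and x of chip2 in the frame of bed between -0.07 and 0.07 m and y of chip3 in the frame of bed between 0.105 and 0.2 m and x of chip3 in the frame of bed between -0.07 and 0.07 m and y of chip4 in the frame of bed between 0.105 and 0.2 m and x of chip4 in the frame of bed between -0.07 and 0.07 m and y of chip5 in the frame of bed between 0.105 and 0.2 m and x of chip5 in the frame of bed between -0.07 and 0.07 m and x of tall1 in the frame of bed between -0.07 and 0.07 m and y of tall1 in the frame of bed between -0.11 and 0.11 m and z of tall1 in the frame of bed between 0.024 and 0.06 m and linear speed of each of tall1, tall2, tall3 below 0.03 m/s and x of tall2 in the frame of bed between -0.07 and 0.07 m and y of tall2 in the frame of bed between -0.11 and 0.11 m and z of tall2 in the frame of bed between 0.024 and 0.06 m and x of tall3 in the frame of bed between -0.07 and 0.07 m and y of tall3 in the frame of bed between -0.11 and 0.11 m and z of tall3 in the frame of bed between 0.024 and 0.06 m and x of scraper in the frame of mat between -0.055 and 0.055 m and y of scraper in the frame of mat between -0.05 and 0.05 m and height (world z) of scraper below 0.012 m and angle between scraper's own z axis and vertical below 0.2 rad and value of joint lock above 0.105 m and horizontal distance between each of short1, short2 and carousel below 0.142 m and height (world z) of each of short1, short2 above 0.035 m); the robot touches nothing.
It fails at once if the fingers touch a chip (contact force between the fingers and chip1 above 0.5 N or contact force between the fingers and chip2 above 0.5 N or contact force between the fingers and chip3 above 0.5 N or contact force between the fingers and chip4 above 0.5 N or contact force between the fingers and chip5 above 0.5 N).
It fails at once if a short foot leaves the carousel (horizontal distance between any of short1, short2 and carousel above 0.16 m).
It fails at once if a bystander is moved more than 30 mm (distance of any of glue, tape, moulding from where it was at the start of the episode above 0.03 m).
Of tall1, tall2, tall3 only 2 to 3 are there at a start; the rules pass over those that are not, and their reading is None.
Of chip1, chip2, chip3, chip4, chip5 only 3 to 5 are there at a start; the rules pass over those that are not, and their reading is None.
At some moment in a run one of scraper may be knocked a few centimetres aside while the robot is not near it.
Once in a run the grip may slacken for a moment while it holds something.
It also fails if it takes over 210 s, if anything falls off the work surface, if the arm or the gripper's body presses on something with over 40 N, if the wrist force passes 120 N, or if a joint passes its speed limit or range.

## Robot

A 7-joint arm with a two-finger parallel gripper is mounted at the origin on the work surface. World frame = base frame: x ahead of the robot, y to its left, z up, the work surface at z = 0. Lengths are in m, angles in rad, forces in N, time in s.
With the tool pointing down it reaches from about 0.4 to 0.85 m from the base axis. Payload 4.4 kg.
Tool frame: the origin (TCP) lies between the finger pads; the fingertips stand 17 mm ahead of it and the grasp point (between the pads) lies 2 mm behind it (env.tips_ahead is the distance from the TCP to the fingertips, in m); x points along the fingers, z is the direction in which the jaws open and shut, and the axes are right-handed (so a half turn about x gives the same grasp; the last joint's range is limited). The gripper opens to 94 mm and grips with 3 to 60 N. Pads are 16 mm wide; open, the fingers measure 119 mm over their backs; the gripper's body (75 mm by 177 mm) begins 78 mm behind the grasp point.
Start: joints at [1.139, 0.628, 0.038, 1.517, -0.027, 0.996, -0.02], TCP at [0.233, -0.607, 0.222] pointing down, gripper open.
Joint ranges: [-3.06, 3.06], [-0.37, 2.12], [-1.25, 1.32], [0.18, 2.47], [-1.1, 4.24], [0.23, 1.98], [-2.94, 2.94]. Speed limits (rad/s): [2.57, 2.57, 3.14, 3.14, 3.14, 3.14, 3.14].

## Interface

Orientations are given as [roll, pitch, yaw] about the fixed x, y, z axes, in that order (R = Rz(yaw) Ry(pitch) Rx(roll)).
In Python, from plant import env gives the robot as it stands. The module is installed in compiled form; this text tells all that it offers.
- The arm moves only by the shell command python3 -m jog 'ROWS' [FORCE]. ROWS is JSON, a list of rows, each a list of 7 numbers: the shift along the tool's x, y, z in cm, then the turn, a rotation vector about the tool's x, y, z in rad, then the finger opening in cm, from 0 to 9.4. In form: [[x, y, z, ax, ay, az, gripper], ...]. A call has 1 to 10 rows; each row is the pose to reach, as a shift and turn from the pose commanded when the call began, along the tool's axes at that moment; what a row does not reach only later rows make up. A row lasts 1/8 s, in which the tool goes at most 62.5 mm and 10.7 degrees, less where a joint would pass 70% of its speed; a pose out of reach is approached as far as the arm can. A call with a gripper value outside its range is refused whole. The fingers move at their own pace and stop on an object; FORCE is the grip in N (left out, the last holds). Time passes only in rows, so rows that repeat a pose let the fingers close. It gives the time, the measured TCP pose, the force and the opening at its end, in the units of the state.
- env.read_state(): the state, without advancing time (a new reading comes with each control period).
- env.capture(name): name is "side" or "top" or "wrist"; returns the picture (384x512x3 uint8, red, green, blue); there is no depth.
- env.camera_params(name): a dict with "fx", "fy", "cx", "cy" (pixels), "R" (3x3) and "t" (3): a world point X has camera coordinates R X + t. Camera axes: x right, y down, z forward; pixel columns grow to the right and rows downward; lengths in m; the calibration is good to about 2 mm. A picture is of the moment at which its call begins: read the wrist's pose just before it. camera_params takes no time and is no camera call; for the wrist camera it gives the pose at the moment of the call.
- env.close_job(): hands the job in, once; it reports no verdict.
The state is a dict: "time_s": time; "joint_pos": joint angles; "joint_velocities": joint speeds; "joint_efforts": joint torques, N m; "tcp_pos": TCP position; "orientation": TCP orientation; "contact_force": force on the tool from outside, world axes, zero at the start; "ft_torque": the same for the moment, N m; "width": finger opening in m.
Only numpy, scipy, OpenCV 4.12 (cv2) and the standard library are available. Lean on these libraries where they do the work, as an engineer would, in place of code of your own. Each camera call takes 0.05 s, during which the arm holds its last target.

## Working session

There is one attempt and no reset: what is moved stays moved. The work goes in short steps, Python scripts to look and compute and a shell command to move; the robot and the scene stay as the last step left them, time stands still between calls to the robot, and variables do not carry over. Pictures are saved under pics/ and viewed, and the job is handed in when it is done.

```bash
mkdir -p pics; ls
python3 - <<'E'
from plant import env
import cv2
s=env.read_state();print({k:(v if isinstance(v,float) else [round(float(x),3) for x in __import__('numpy').ravel(v)]) for k,v in s.items()})
for n in ["side","top","wrist"]:
    p=env.camera_params(n);im=env.capture(n)
    print(n,p)
    cv2.imwrite(f"pics/{n}0.png",cv2.cvtColor(im,cv2.COLOR_RGB2BGR))
E
```

```text
pics
{'time_s': 0.0, 'joint_pos': [1.139, 0.629, 0.038, 1.518, -0.027, 0.996, -0.02], 'joint_velocities': [-0.0, -0.001, -0.002, 0.002, 0.001, -0.001, -0.0], 'joint_efforts': [0.0, -54.973, 1.144, -18.664, -0.052, 0.024, 0.0], 'tcp_pos': [0.232, -0.606, 0.222], 'orientation': [-3.122, 1.569, 1.956], 'contact_force': [-0.043, 0.411, 0.179], 'ft_torque': [0.015, 0.024, -0.016], 'width': 0.09429625519726621}
side {'fx': 438.1037299743953, 'fy': 438.1037299743953, 'cx': 254.46517364633627, 'cy': 200.1289636661381, 'R': array([[-0.9631432 , -0.26887662,  0.00778019],
       [-0.15113993,  0.51701927, -0.84252465],
       [ 0.22251268, -0.81264779, -0.53860159]]), 't': array([0.46316507, 0.19155744, 1.04289035])}
top {'fx': 456.09348764077924, 'fy': 456.09348764077924, 'cx': 259.5136100959103, 'cy': 188.6783621370788, 'R': array([[ 0.02816392, -0.99929471,  0.02483696],
       [-0.99072268, -0.03120975, -0.13226683],
       [ 0.13294869, -0.02088139, -0.99090293]]), 't': array([-0.04111992,  0.49272797,  1.19985445])}
wrist {'fx': 310.45405755230286, 'fy': 310.45405755230286, 'cx': 254.54419041314475, 'cy': 192.12364058043505, 'R': array([[ 0.3580548 , -0.93369919, -0.00161069],
       [-0.90392286, -0.34706733,  0.24993546],
       [-0.23392355, -0.08803465, -0.96826116]]), 't': array([-0.6494781 , -0.02617114,  0.39091848])}
```

View pics/top0.png

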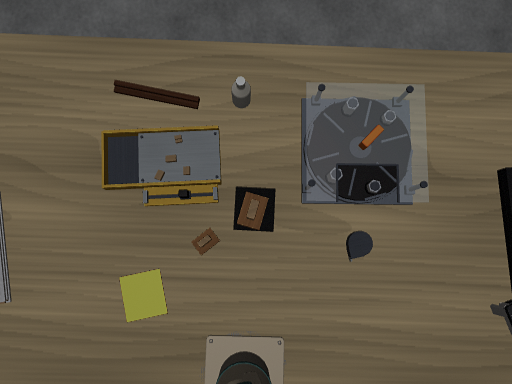

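View pics/side0.png

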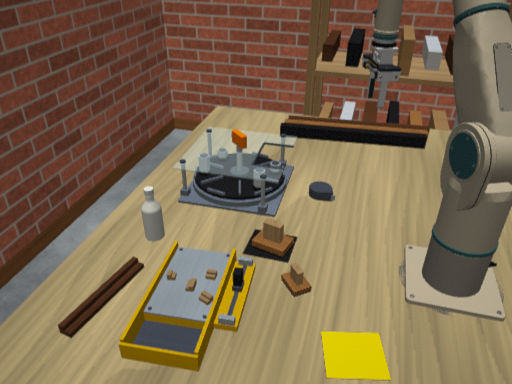

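View pics/wrist0.png

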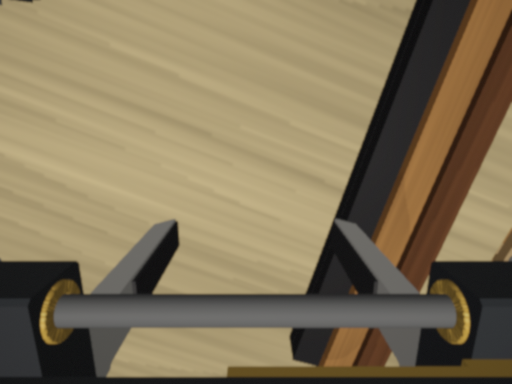

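```bash
cat > h.py <<'E'
from plant import env
import numpy as np, cv2
def cap(n,f=None):
    p=env.camera_params(n); im=env.capture(n)
    if f: cv2.imwrite(f"pics/{f}.png",cv2.cvtColor(im,cv2.COLOR_RGB2BGR))
    return im,p
def ray(p,uv,z):
    d=np.array([(uv[0]-p['cx'])/p['fx'],(uv[1]-p['cy'])/p['fy'],1.])
    d=p['R'].T@d; c=-p['R'].T@p['t']; return c+d*(z-c[2])/d[2]
def proj(p,X):
    c=p['R']@np.array(X)+p['t']; return np.array([p['fx']*c[0]/c[2]+p['cx'],p['fy']*c[1]/c[2]+p['cy']])
def crop(im,x0,y0,x1,y1,k,f):
    cv2.imwrite(f"pics/{f}.png",cv2.cvtColor(cv2.resize(im[y0:y1,x0:x1],None,fx=k,fy=k,interpolation=cv2.INTER_CUBIC),cv2.COLOR_RGB2BGR))
def st():
    s=env.read_state();return {k:np.round(s[k],4) for k in ['time_s','tcp_pos','orientation','contact_force','width']}
E
python3 - <<'E'
import cv2,numpy as np
from h import *
t=cv2.imread('pics/top0.png')[...,::-1];s=cv2.imread('pics/side0.png')[...,::-1]
crop(t,290,75,440,215,5,'c1');crop(t,90,115,290,265,4,'c2');crop(s,160,110,360,300,4,'c3')
E
```

```text
(no output)
```

View pics/c1.png

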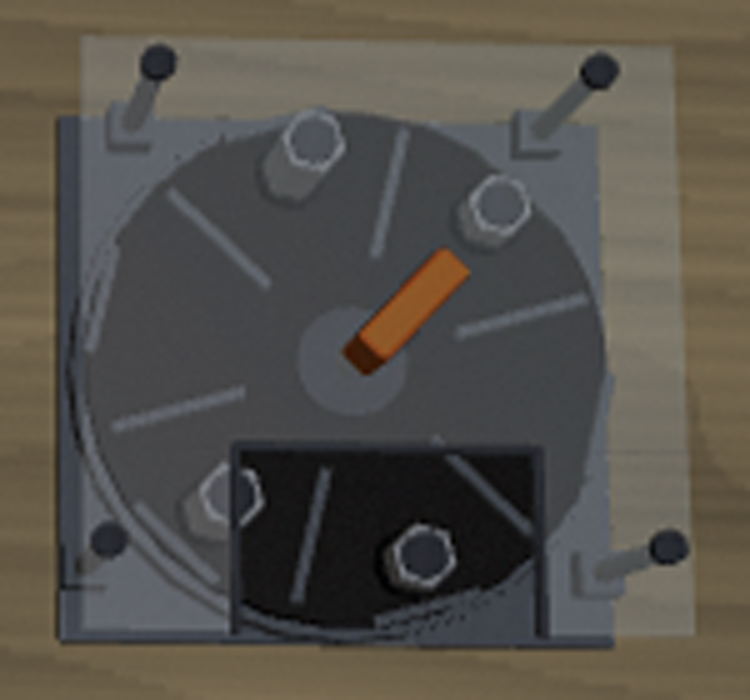

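View pics/c2.png

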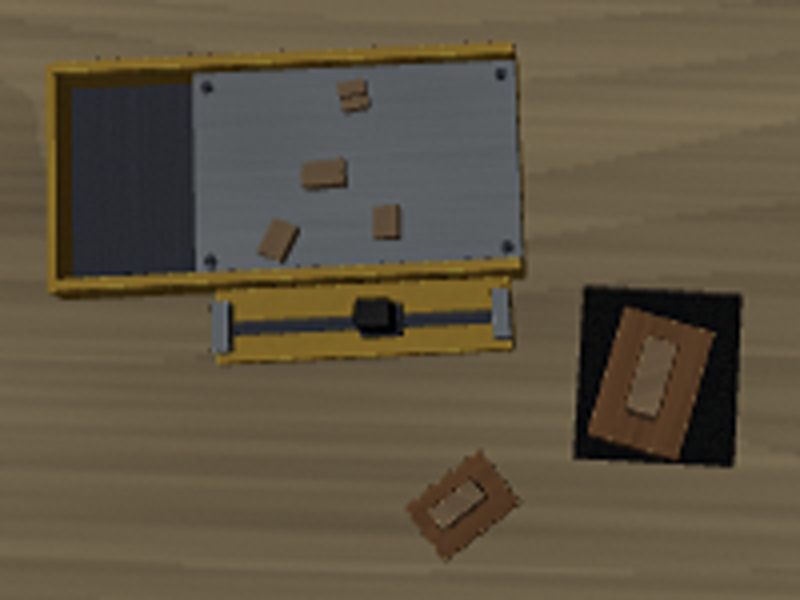

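View pics/c3.png

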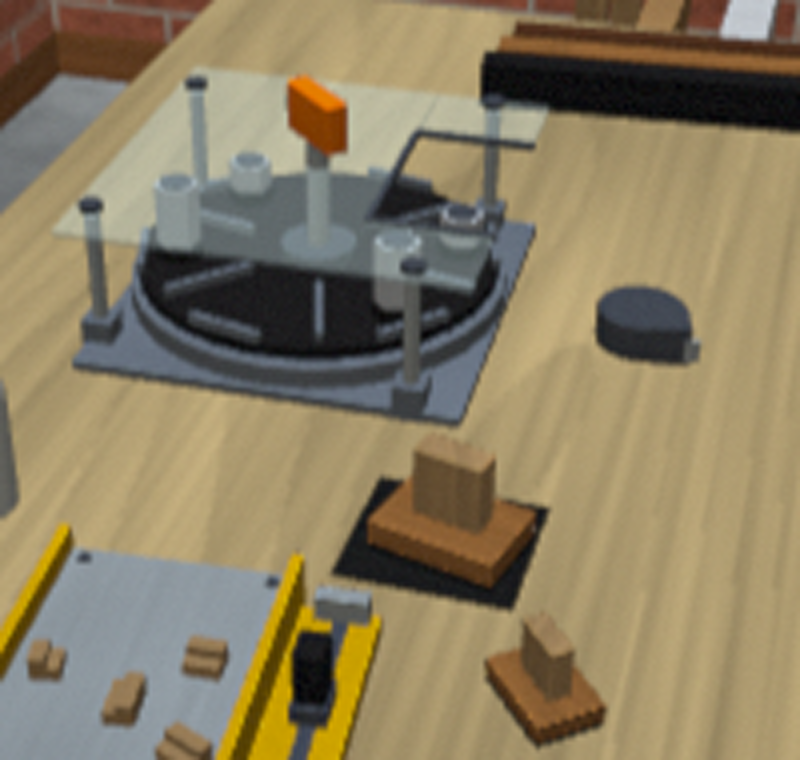

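Run:
```python
from h import *
t=cv2.imread('pics/top0.png')[...,::-1];p=env.camera_params('top')
hsv=cv2.cvtColor(np.ascontiguousarray(t),cv2.COLOR_RGB2HSV)
def comps(m,a=30):
    n,l,s,c=cv2.connectedComponentsWithStats(m.astype(np.uint8))
    return [(l==i,s[i],c[i]) for i in range(1,n) if s[i][4]>=a]
def show(name,m,z,a=30):
    for mm,s,c in comps(m,a):
        cn,_=cv2.findContours(mm.astype(np.uint8),cv2.RETR_EXTERNAL,cv2.CHAIN_APPROX_NONE)
        r=cv2.minAreaRect(cn[0]);b=cv2.boxPoints(r)
        print(name,'c',np.round(c,1),'area',s[4],'rect',np.round(r[0],1),np.round(r[1],1),round(r[2],1))
        print('   W',np.round(ray(p,r[0],z),4)[:2],'corners',[tuple(np.round(ray(p,q,z)[:2],3)) for q in b])
h,s,v=hsv[...,0],hsv[...,1],hsv[...,2]
print('samples', {q:tuple(hsv[q[1],q[0]]) for q in [(253,209),(244,212),(258,225),(160,135),(160,189),(171,158),(187,171),(206,239),(270,215),(150,145),(372,136),(300,260)]})
yel=(h>20)&(h<28)&(s>200)&(v>90)
yel=(s>200)&(v>90)&(h>15)&(h<35)
show('yel',yel,0.048)
show('orange',(h<14)&(s>180)&(v>90),0.181)
```

```text
samples {(253, 209): (np.uint8(16), np.uint8(98), np.uint8(94)), (244, 212): (np.uint8(14), np.uint8(147), np.uint8(83)), (258, 225): (np.uint8(13), np.uint8(143), np.uint8(80)), (160, 135): (np.uint8(105), np.uint8(21), np.uint8(97)), (160, 189): (np.uint8(22), np.uint8(176), np.uint8(123)), (171, 158): (np.uint8(16), np.uint8(100), np.uint8(92)), (187, 171): (np.uint8(16), np.uint8(101), np.uint8(93)), (206, 239): (np.uint8(15), np.uint8(96), np.uint8(98)), (270, 215): (np.uint8(90), np.uint8(26), np.uint8(10)), (150, 145): (np.uint8(103), np.uint8(19), np.uint8(92)), (372, 136): (np.uint8(14), np.uint8(186), np.uint8(141)), (300, 260): (np.uint8(19), np.uint8(86), np.uint8(107))}
orange c [371.8 136.1] area 69 rect [372.3 135.3] [ 7.8 24. ] 45.0
   W [ 0.6135 -0.2935] corners [(np.float64(0.598), np.float64(-0.266)), (np.float64(0.642), np.float64(-0.308)), (np.float64(0.629), np.float64(-0.321)), (np.float64(0.585), np.float64(-0.279))]
```

```bash
cat > m.py <<'E'
from h import *
def comps(m,a=30):
    n,l,s,c=cv2.connectedComponentsWithStats(m.astype(np.uint8),connectivity=4)
    return [(l==i,s[i],c[i]) for i in range(1,n) if s[i][4]>=a]
def show(p,name,m,z,a=30,hi=1e9):
    for mm,s,c in comps(m,a):
        if s[4]>hi: continue
        cn,_=cv2.findContours(mm.astype(np.uint8),cv2.RETR_EXTERNAL,cv2.CHAIN_APPROX_NONE)
        r=cv2.minAreaRect(cn[0]);b=cv2.boxPoints(r)
        print(name,'c',np.round(c,1),'area',s[4],'rect',np.round(r[1],1),round(r[2],1),'W',np.round(ray(p,r[0],z),3)[:2],'cor',*[f'({a[0]:.3f},{a[1]:.3f})' for a in [ray(p,q,z) for q in b]])
def box(x0,y0,x1,y1):
    m=np.zeros((384,512),bool);m[y0:y1,x0:x1]=1;return m
E
python3 - <<'E'
from m import *
t=cv2.imread('pics/top0.png')[...,::-1];p=env.camera_params('top')
hsv=cv2.cvtColor(np.ascontiguousarray(t),cv2.COLOR_RGB2HSV).astype(int)
h,s,v=hsv[...,0],hsv[...,1],hsv[...,2]
show(p,'yel',(s>150)&(v>80)&(h>18)&(h<35)&box(90,115,240,215),0.048)
show(p,'plate',(s<60)&(v>70)&box(100,125,225,190),0.03)
show(p,'chip',(s>65)&(h<19)&box(140,132,217,182),0.045,12)
show(p,'mat',(v<40)&box(225,180,285,240),0.003)
show(p,'block',(s>115)&(h<18)&(v>60)&box(225,180,285,240),0.027)
show(p,'grip',(s<115)&(s>60)&(v>75)&box(240,192,268,226),0.079)
show(p,'small',(h<16)&(s>110)&(v>60)&box(190,225,222,258),0.02)
show(p,'lock',(v<40)&box(165,180,200,205),0.067)
show(p,'trough',(v<60)&(s>0)&box(100,125,145,192),0.004)
show(p,'hub',(h<18)&(s>150)&(v>100)&box(350,115,395,155),0.181)
show(p,'win',(v<30)&box(330,155,405,210),0.042)
E
```

```text
yel c [150.4 157. ] area 696 rect [ 57.  117.5] 87.5 W [0.571 0.245] cor (0.636,0.409) (0.662,0.094) (0.506,0.081) (0.482,0.391)
yel c [180.  188.9] area 484 rect [ 8.1 73.2] 87.3 W [0.484 0.184] cor (0.487,0.281) (0.502,0.088) (0.480,0.086) (0.465,0.279)
yel c [180.6 200.6] area 415 rect [ 6.7 73.1] 87.2 W [0.454 0.183] cor (0.455,0.279) (0.470,0.087) (0.453,0.085) (0.437,0.277)
plate c [178.9 155.5] area 3716 rect [49.4 81.3] 87.5 W [0.577 0.197] cor (0.637,0.314) (0.655,0.092) (0.518,0.081) (0.501,0.299)
chip c [177.9 138.4] area 49 rect [7.3 6.5] 76.0 W [0.622 0.198] cor (0.629,0.209) (0.634,0.193) (0.615,0.187) (0.610,0.204)
chip c [170.7 158.2] area 70 rect [ 6. 11.] 90.0 W [0.568 0.215] cor (0.576,0.231) (0.577,0.201) (0.560,0.200) (0.559,0.230)
chip c [186.2 170.1] area 59 rect [8. 6.] 90.0 W [0.536 0.172] cor (0.547,0.181) (0.548,0.165) (0.526,0.164) (0.525,0.180)
chip c [159.4 174.8] area 68 rect [6.7 9.4] 26.6 W [0.521 0.243] cor (0.513,0.256) (0.536,0.246) (0.529,0.230) (0.506,0.240)
mat c [255.7 207.4] area 899 rect [39.7 42.7] 3.0 W [ 0.442 -0.014] cor (0.384,0.042) (0.
[... 516 characters left out ...]
7) (0.480,0.156) (0.459,0.155) (0.458,0.186)
trough c [120.7 158.2] area 1731 rect [51. 34.] 90.0 W [0.57  0.359] cor (0.641,0.411) (0.644,0.317) (0.500,0.308) (0.497,0.401)
trough c [122.5 187.8] area 57 rect [ 1.5 39. ] 87.4 W [0.488 0.347] cor (0.486,0.400) (0.494,0.294) (0.490,0.294) (0.482,0.399)
hub c [372.3 135.3] area 190 rect [ 7.7 24.2] 42.5 W [ 0.613 -0.294] cor (0.597,-0.267) (0.642,-0.307) (0.630,-0.321) (0.584,-0.281)
win c [362.7 181.3] area 1318 rect [35. 58.] 90.0 W [ 0.519 -0.316] cor (0.564,-0.237) (0.569,-0.396) (0.473,-0.395) (0.469,-0.238)
win c [391.4 170.2] area 101 rect [18.4  8.8] 42.5 W [ 0.558 -0.384] cor (0.565,-0.358) (0.584,-0.374) (0.551,-0.411) (0.532,-0.394)
```

```bash
cat >> h.py <<'E'
from scipy.spatial.transform import Rotation as Ro
def goal(pos,jaw,s=None):
    """print tool-frame shift (cm) and rotvec for TCP goal pos with jaws along world angle jaw (either half turn)"""
    s=env.read_state(); R=Ro.from_euler('xyz',s['orientation']).as_matrix()
    d=R.T@(np.array(pos)-s['tcp_pos'])*100
    out=[]
    for k in (0,1):
        a=jaw+k*np.pi
        x=np.array([0,0,-1.]);z=np.array([np.cos(a),np.sin(a),0]);y=np.cross(z,x)
        rv=Ro.from_matrix(R.T@np.column_stack([x,y,z])).as_rotvec(); out.append(np.round(rv,3))
    print('shift cm',np.round(d,2),'len',round(float(np.linalg.norm(d)),1),'rot',*[list(map(float,o)) for o in out],'j7',round(float(s['joint_pos'][6]),2),'j1',round(float(s['joint_pos'][0]),2))
    print('tcp',np.round(s['tcp_pos'],4),'xax',np.round(R[:,0],3),'jawang',round(float(np.arctan2(R[1,2],R[0,2])),3),'F',np.round(s['contact_force'],1),'w',round(s['width'],4),'t',round(s['time_s'],2))
B=np.array([.576,.196]);BY=.081
def bed(x,y,z=None):
    c,sn=np.cos(BY),np.sin(BY); q=B+np.array([c*x-sn*y,sn*x+c*y]); return q if z is None else np.array([*q,z])
def tobed(w):
    c,sn=np.cos(BY),np.sin(BY); d=np.array(w)[:2]-B; return np.array([c*d[0]+sn*d[1],-sn*d[0]+c*d[1]])
E
python3 - <<'E'
from h import *
goal([.436,-.009,.15],np.pi/2-.258)
E
```

```text
shift cm [  7.25  40.39 -48.51] len 63.5 rot [-2.518, -0.001, -0.002] [0.624, -0.001, 0.0] j7 -0.02 j1 1.14
tcp [ 0.2324 -0.6066  0.2218] xax [-0.     0.001 -1.   ] jawang -1.205 F [-0.6  0.2  0.4] w 0.0939 t 0.15
```

```bash
python3 -m jog '[[1,5,-6,-0.16,0,0,7],[2,10,-12,-0.32,0,0,7],[3,15,-18,-0.48,0,0,7],[3,20,-24,-0.64,0,0,7],[3,25,-30,-0.8,0,0,7],[3,30,-36,-0.96,0,0,7],[3,35,-42,-1.12,0,0,7],[3,38,-46,-1.28,0,0,7],[3,40.4,-48.5,-1.44,0,0,7],[3,40.4,-48.5,-1.6,0,0,7]]' 40
python3 - <<'E'
from h import *
goal([.436,-.009,.15],np.pi/2-.258)
E
```

```text
time_s: 1.4
tcp_pos: [0.4342, -0.0152, 0.1927]
orientation: [-0.913, 1.57, -0.513]
contact_force: [0.9, -1.0, -0.2]
width: 0.07
shift cm [4.26 0.51 0.41] len 4.3 rot [-0.913, 0.0, 0.001] [2.229, 0.001, -0.0] j7 0.07 j1 0.3
tcp [ 0.4342 -0.0152  0.1927] xax [ 0.001 -0.    -1.   ] jawang 0.4 F [ 0.9 -1.  -0.2] w 0.07 t 1.4
```

```bash
python3 -m jog '[[0,0,0,-0.17,0,0,7],[0,0.3,0.2,-0.34,0,0,7],[0,0.5,0.4,-0.51,0,0,7],[0,0.5,0.4,-0.68,0,0,7],[0,0.5,0.4,-0.85,0,0,7],[0,0.5,0.4,-0.913,0,0,7],[0,0.5,0.4,-0.913,0,0,7]]' 40
python3 - <<'E'
from m import *
im,p=cap('wrist','w1')
goal([.436,-.009,.15],np.pi/2-.258)
E
```

```text
time_s: 2.28
tcp_pos: [0.4354, -0.011, 0.1924]
orientation: [1.327, 1.57, 2.634]
contact_force: [0.1, 0.2, 0.4]
width: 0.0702
shift cm [ 4.24 -0.01  0.21] len 4.2 rot [-0.006, -0.0, -0.0] [3.135, -0.0, 0.0] j7 0.79 j1 0.47
tcp [ 0.4354 -0.011   0.1924] xax [-0.  0. -1.] jawang 1.306 F [-0.7 -0.3  0.2] w 0.07 t 2.33
```

View pics/w1.png

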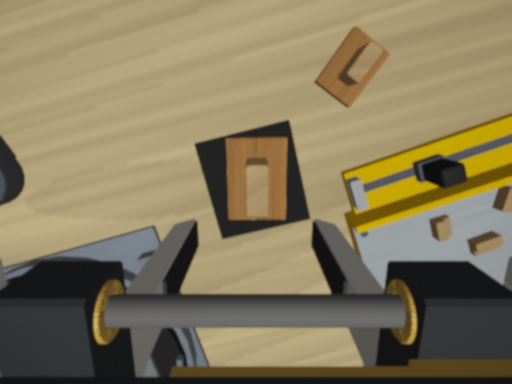

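Run:
```python
from m import *
im=cv2.imread('pics/w1.png')[...,::-1];p=env.camera_params('wrist')
crop(im,180,100,330,250,5,'w1c')
h,s,v=[a.astype(int) for a in cv2.split(cv2.cvtColor(np.ascontiguousarray(im),cv2.COLOR_RGB2HSV))]
print(hsv:=[(h[y,257],s[y,257],v[y,257]) for y in range(140,225,8)])
show(p,'grip',(s<135)&(v>150)&box(235,150,280,222),.079,50)
print(proj(p,[.436,-.009,.079]))
```

```text
[(np.int64(16), np.int64(154), np.int64(146)), (np.int64(16), np.int64(150), np.int64(146)), (np.int64(16), np.int64(150), np.int64(146)), (np.int64(17), np.int64(124), np.int64(123)), (np.int64(18), np.int64(95), np.int64(174)), (np.int64(19), np.int64(96), np.int64(168)), (np.int64(18), np.int64(98), np.int64(162)), (np.int64(18), np.int64(96), np.int64(173)), (np.int64(18), np.int64(98), np.int64(170)), (np.int64(18), np.int64(98), np.int64(167)), (np.int64(14), np.int64(103), np.int64(69))]
grip c [256.9 190.7] area 1180 rect [52. 23.] 90.0 W [ 0.434 -0.009] cor (0.408,-0.013) (0.413,0.007) (0.461,-0.005) (0.455,-0.026)
[256.94192056 193.0592852 ]
```

View pics/w1c.png

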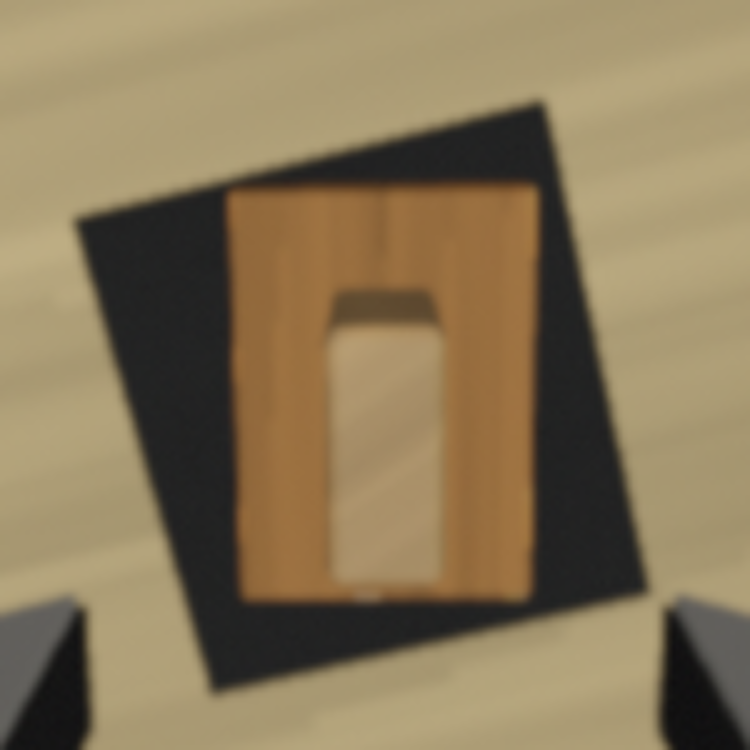

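The big block (grip at wrist px 257,190, 50×22 mm) is on the black mat, and both cameras agree on it. The small look-alike is at (352,68). I'm descending now.

```bash
python3 -m jog '[[4,0,0.2,0,0,0,7],[8,0,0.2,0,0,0,7],[11,0,0.2,0,0,0,7],[13,0,0.2,0,0,0,7],[13,0,0.2,0,0,0,7],[13,0,0.2,0,0,0,0],[13,0,0.2,0,0,0,0],[13,0,0.2,0,0,0,0],[13,0,0.2,0,0,0,0],[13,0,0.2,0,0,0,0]]' 40
python3 - <<'E'
from m import *
print(bed(.023,-.08))
goal(bed(.023,-.08,.2),np.pi/2+BY)
E
```

```text
time_s: 3.58
tcp_pos: [0.4361, -0.009, 0.0627]
orientation: [-1.398, 1.57, -0.091]
contact_force: [0.6, -0.6, 0.5]
width: 0.0236
[0.60539751 0.11812326]
shift cm [-13.73 -13.04  16.68] len 25.2 rot [-0.344, 0.0, 0.0] [2.798, 0.0, -0.0] j7 0.52 j1 0.26
tcp [ 0.4361 -0.009   0.0627] xax [ 0. -0. -1.] jawang 1.308 F [ 0.6 -0.6  0.5] w 0.0236 t 3.58
```

```bash
python3 -m jog '[[-4,0,0,0,0,0,0],[-9,0,0,0,0,0,0],[-13.7,-2,3,0,0,0,0],[-13.7,-6,8,-0.12,0,0,0],[-13.7,-10,13,-0.24,0,0,0],[-13.7,-13,16.7,-0.34,0,0,0],[-13.7,-13,16.7,-0.344,0,0,0],[-13.7,-13,16.7,-0.344,0,0,0]]' 40
python3 - <<'E'
from m import *
im,p=cap('wrist','w2');im,p=cap('top','t2');crop(im,90,115,290,265,4,'t2c')
goal(bed(.018,-.08,.0915),np.pi/2+BY)
E
```

```text
time_s: 4.58
tcp_pos: [0.6036, 0.1179, 0.1984]
orientation: [1.906, 1.568, -2.725]
contact_force: [-1.1, -0.8, -2.4]
width: 0.0218
shift cm [10.76  0.32  0.1 ] len 10.8 rot [-0.001, -0.002, -0.002] [3.141, -0.003, 0.002] j7 0.93 j1 0.21
tcp [0.6038 0.1172 0.1991] xax [-0.002 -0.002 -1.   ] jawang 1.651 F [-1.   0.3 -2.5] w 0.022 t 4.67
```

View pics/w2.png

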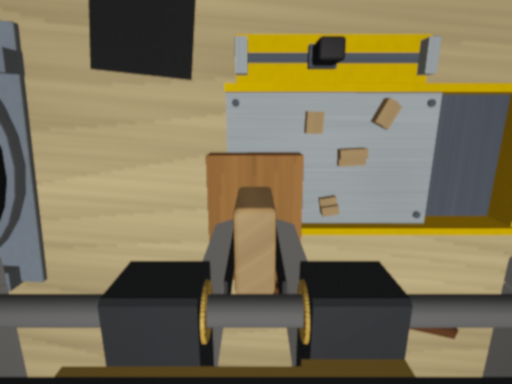

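View pics/t2c.png

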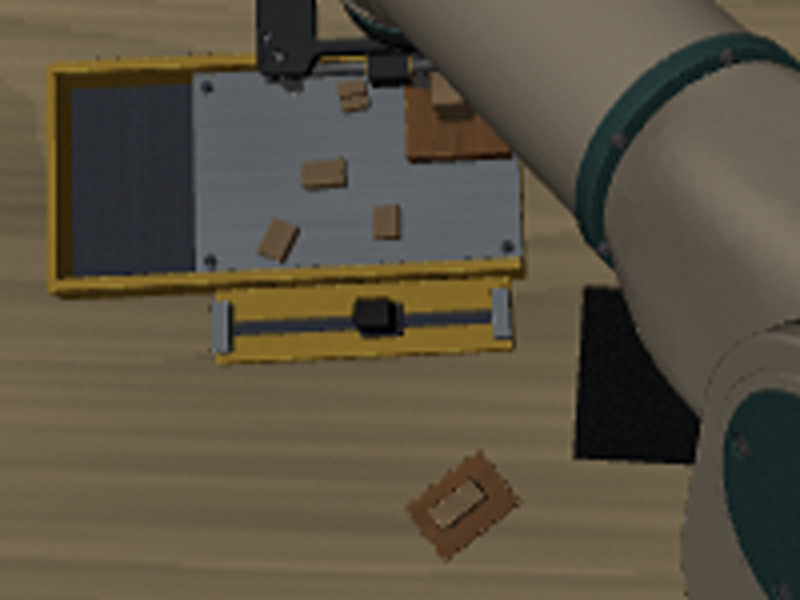

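The block is held level and squared to the bed, with its edge at wrist (207–302, 153). The four chips, at (314,122), (386,113), (351,157) and (328,206), lie ahead of it.

Run:
```python
from m import *
p=env.camera_params('wrist')
for uv,z in [((440,94),.03),((425,223),.03),((226,93),.03),((226,84),.048),((226,91),.048)]: print(uv,np.round(tobed(ray(p,uv,z)),4))
for uv in [(314,122),(386,113),(351,157),(328,206)]: print('chip',np.round(tobed(ray(p,uv,.045)),3))
for uv in [(207,153),(302,153)]: print('blk',np.round(tobed(ray(p,uv,.139+.024)),3))
```

```text
(440, 94) [-0.0687  0.1076]
(425, 223) [0.0705 0.1112]
(226, 93) [-0.0698 -0.1104]
(226, 84) [-0.077  -0.1086]
(226, 91) [-0.0706 -0.1088]
chip [-0.041 -0.022]
chip [-0.05   0.048]
chip [-0.006  0.017]
chip [ 0.046 -0.003]
blk [-0.025 -0.112]
blk [-0.025 -0.051]
```

```bash
python3 -m jog '[[3,0.3,0.1,0,0,0,0],[6,0.3,0.1,0,0,0,0],[9,0.3,0.1,0,0,0,0],[10.7,0.3,0.1,0,0,0,0],[10.7,0.3,0.1,0,0,0,0],[10.7,0.3,1.5,0,0,0,0],[10.7,0.3,3.3,0,0,0,0],[10.7,0.3,5,0,0,0,0]]' 40
python3 - <<'E'
from m import *
goal(bed(.018,.098,.0915),np.pi/2+BY)
print(tobed(env.read_state()['tcp_pos']))
E
```

```text
time_s: 5.68
tcp_pos: [0.5977, 0.1706, 0.0931]
orientation: [-0.604, 1.569, 1.05]
contact_force: [-0.1, -0.7, -2.9]
width: 0.0219
shift cm [ 0.17  0.14 12.5 ] len 12.5 rot [0.002, 0.001, 0.001] [-3.14, -0.001, 0.002] j7 0.76 j1 0.07
tcp [0.5977 0.1706 0.0931] xax [ 0.001  0.001 -1.   ] jawang 1.653 F [-0.1 -0.7 -2.9] w 0.0219 t 5.67
[ 0.01958844 -0.02703659]
```

```bash
python3 -m jog '[[0.1,0.1,1.7,0,0,0,0],[0.1,0.1,3.4,0,0,0,0],[0.1,0.1,5.1,0,0,0,0],[0.1,0.1,6.8,0,0,0,0],[0.1,0.1,8.5,0,0,0,0],[0.1,0.1,10.2,0,0,0,0],[0.1,0.1,11.9,0,0,0,0],[0.1,0.1,12.6,0,0,0,0],[0.1,0.1,12.6,0,0,0,0]]' 40
python3 - <<'E'
from m import *
im,p=cap('side','s3'); im,p=cap('top','t3');crop(im,90,115,290,265,4,'t3c')
goal(bed(.018,-.08,.0915),np.pi/2+BY)
E
```

```text
time_s: 6.8
tcp_pos: [0.5865, 0.2942, 0.0915]
orientation: [1.698, 1.571, -2.932]
contact_force: [-0.3, -0.4, -2.8]
width: 0.0222
shift cm [  0.     0.06 -17.55] len 17.6 rot [-0.001, -0.001, -0.0] [3.141, -0.0, 0.002] j7 0.62 j1 -0.14
tcp [0.5869 0.2927 0.0913] xax [-0.    -0.001 -1.   ] jawang 1.651 F [-0.2  0.2 -3. ] w 0.0218 t 6.9
```

View pics/s3.png

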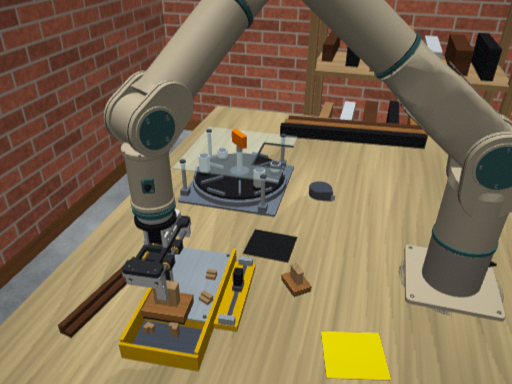

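View pics/t3c.png

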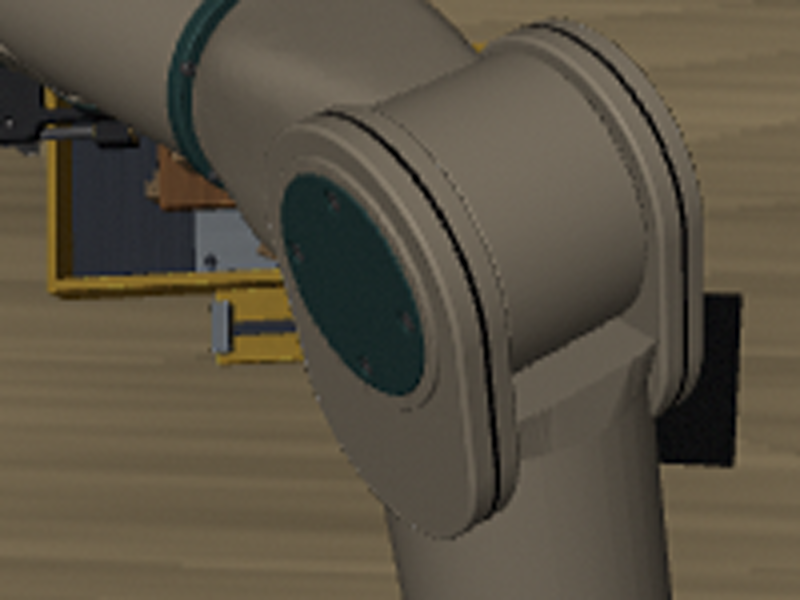

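Chips A and B fell into the trough (side px 150,327 and 174,328). Now the second lane, on the −x side.

```bash
python3 -m jog '[[-3.5,0,-1,0,0,0,0],[-4,1,-6,0,0,0,0],[-4,3,-12,0,0,0,0],[-4,4,-17.5,0,0,0,0],[-4,4.05,-17.5,0,0,0,0],[-1,4.05,-17.5,0,0,0,0],[-0.1,4.05,-17.5,0,0,0,0],[-0.1,4.05,-17.5,0,0,0,0]]' 40
python3 - <<'E'
from m import *
im,p=cap('side','s4');crop(im,100,220,280,370,4,'s4c')
goal(bed(-.0225,.102,.0915),np.pi/2+BY)
print(tobed(env.read_state()['tcp_pos']))
E
```

```text
time_s: 7.9
tcp_pos: [0.5604, 0.1164, 0.0924]
orientation: [1.332, 1.57, 2.985]
contact_force: [0.8, 0.4, -2.3]
width: 0.0218
shift cm [ 0.14  0.07 17.99] len 18.0 rot [0.001, 0.0, 0.0] [-3.141, -0.0, 0.001] j7 0.78 j1 0.16
tcp [0.5607 0.1166 0.0928] xax [ 0.  0. -1.] jawang 1.652 F [ 0.9 -0.5 -3.1] w 0.022 t 7.95
[-0.02164996 -0.07790892]
```

View pics/s4c.png

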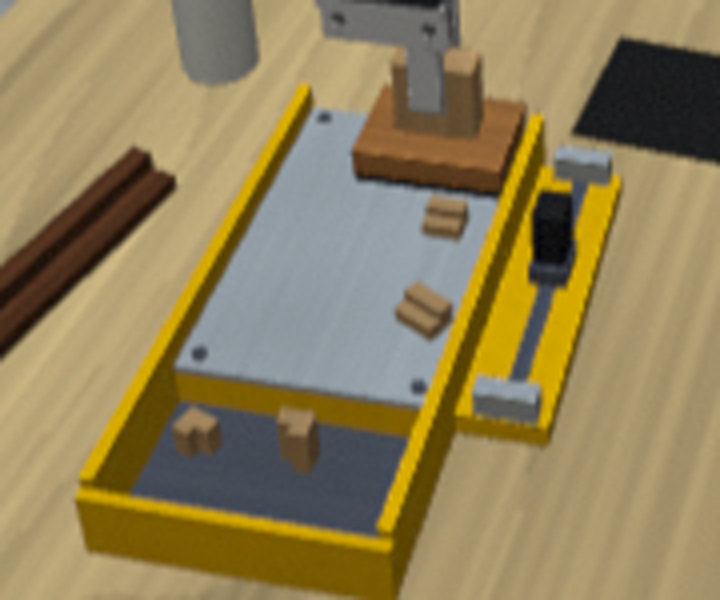

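```bash
python3 -m jog '[[0.1,0.05,1.8,0,0,0,0],[0.1,0.05,3.6,0,0,0,0],[0.1,0.05,5.4,0,0,0,0],[0.1,0.05,7.2,0,0,0,0],[0.1,0.05,9,0,0,0,0],[0.1,0.05,10.8,0,0,0,0],[0.1,0.05,12.6,0,0,0,0],[0.1,0.05,14.4,0,0,0,0],[0.1,0.05,16.2,0,0,0,0],[0.1,0.05,18,0,0,0,0]]' 40
python3 -m jog '[[0,0,0.2,0,0,0,0],[0,0,0.2,0,0,0,0]]' 40
python3 - <<'E'
from m import *
im,p=cap('side','s5');crop(im,100,220,280,370,4,'s5c')
goal(bed(-.0225,.102,.0915),np.pi/2+BY)
print(tobed(env.read_state()['tcp_pos']))
E
```

```text
time_s: 9.2
tcp_pos: [0.5452, 0.2966, 0.0916]
orientation: [0.608, 1.571, 2.26]
contact_force: [-0.3, -1.8, -1.8]
width: 0.0219
time_s: 9.45
tcp_pos: [0.5454, 0.297, 0.0915]
orientation: [-3.115, 1.57, -1.463]
contact_force: [-0.4, 0.3, -0.9]
width: 0.0219
shift cm [-0.01  0.01 -0.07] len 0.1 rot [-0.001, -0.001, -0.0] [3.141, -0.0, 0.001] j7 0.55 j1 -0.16
tcp [0.5454 0.2966 0.0914] xax [-0.    -0.001 -1.   ] jawang 1.651 F [ 0.1 -1.  -1.3] w 0.0218 t 9.5
[-0.02238071  0.10274797]
```

View pics/s5c.png

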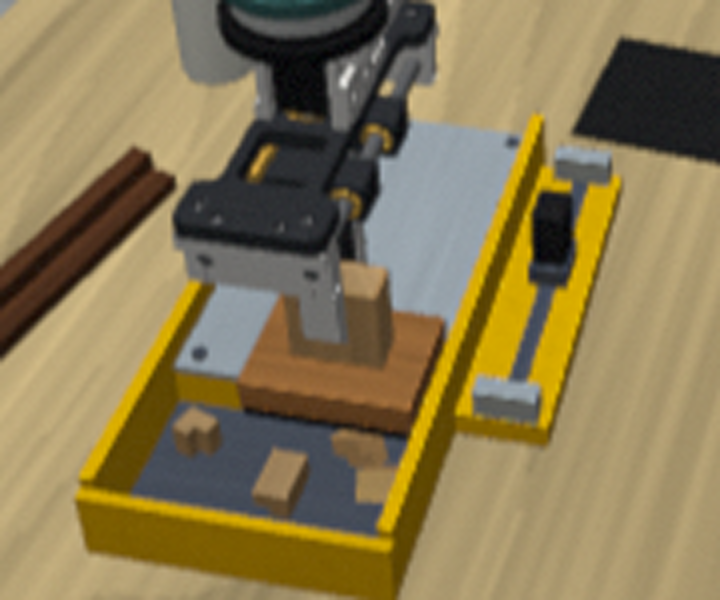

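```bash
python3 -m jog '[[-2,0,-1,0,0,0,0],[-6,0,-4,0,0,0,0],[-10,0,-9,0,0,0,0],[-10,0,-14,0,0,0,0],[-10,0,-18,0,0,0,0],[-10,0,-18,0,0,0,0]]' 40
python3 - <<'E'
from m import *
im,p=cap('side','s6');crop(im,100,220,280,370,4,'s6c')
im,p=cap('wrist','w6')
goal([.442,-.014,.2],np.pi/2-.02)
E
```

```text
time_s: 10.25
tcp_pos: [0.5605, 0.1112, 0.1921]
orientation: [3.116, 1.566, -1.524]
contact_force: [0.3, 0.4, -2.6]
width: 0.0217
shift cm [ -0.77  12.8  -12.11] len 17.6 rot [0.099, 0.0, 0.001] [-3.043, -0.001, 0.0] j7 0.88 j1 0.22
tcp [0.56   0.1168 0.1924] xax [ 0.001  0.    -1.   ] jawang 1.65 F [-0.2  0.3 -2.5] w 0.0219 t 10.35
```

View pics/s6c.png

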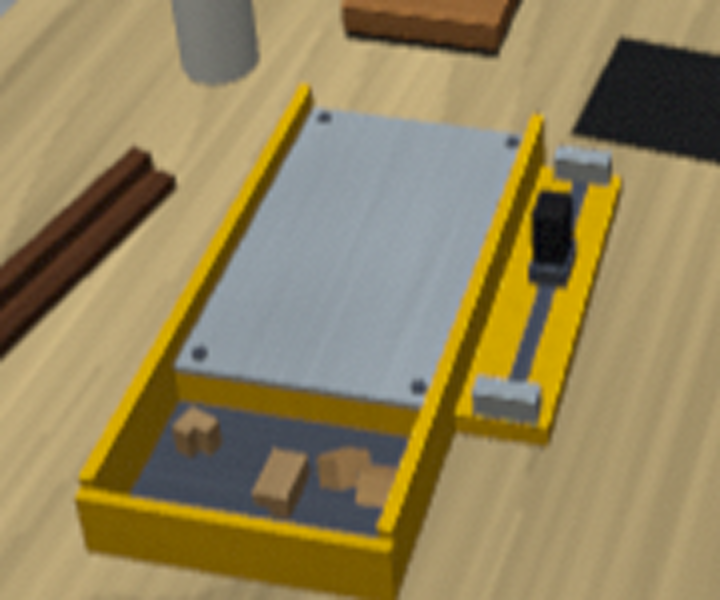

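View pics/w6.png

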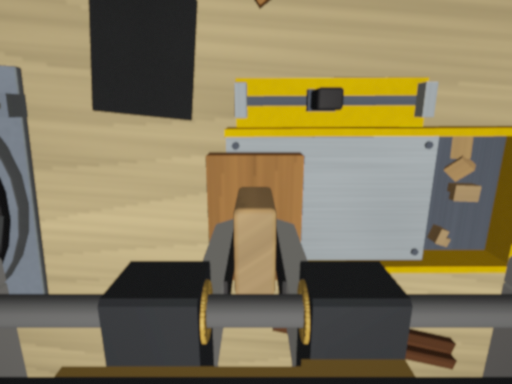

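The plate is clear and all four chips lie in the trough (wrist 461,147; 460,169; 464,193; 440,236). I'm returning the scraper.

```bash
python3 -m jog '[[0,4,-4,0.05,0,0,0],[0,8,-8,0.1,0,0,0],[0,12,-11.5,0.1,0,0,0],[0,12.8,-12.1,0.1,0,0,0],[4,12.8,-12.1,0.1,0,0,0],[8,12.8,-12.1,0.1,0,0,0],[11,12.8,-12.1,0.1,0,0,0],[12.9,12.8,-12.1,0.1,0,0,0],[12.9,12.8,-12.1,0.1,0,0,0]]' 40
python3 - <<'E'
from m import *
goal([.442,-.014,.0627],np.pi/2-.02)
E
```

```text
time_s: 11.48
tcp_pos: [0.4433, -0.0108, 0.0623]
orientation: [-0.739, 1.569, 0.816]
contact_force: [1.0, 0.2, -2.6]
width: 0.0216
shift cm [-0.04  0.13 -0.32] len 0.3 rot [0.004, 0.001, 0.001] [-3.137, -0.002, 0.002] j7 0.7 j1 0.32
tcp [ 0.4433 -0.0108  0.0623] xax [ 0.001  0.001 -1.   ] jawang 1.555 F [ 1.   0.2 -2.6] w 0.0216 t 11.47
```

```bash
python3 -m jog '[[0,0,0,0,0,0,5],[0,0,0,0,0,0,7],[0,0,0,0,0,0,7],[-4,0,0,0,0,0,7],[-10,0,0,0,0,0,7],[-16,0,0,0,0,0,7],[-19,0,0,0,0,0,7],[-19,0,0,0,0,0,7]]' 40
python3 - <<'E'
from m import *
im,p=cap('top','t7')
for n,u in dict(TL=(301.4,98.4),TR=(410,99.6),BL=(301.6,203),BR=(412.6,204)).items(): print(n,np.round(ray(p,u,.010),4))
for n,u in dict(disc=(360.3,147.2)).items(): print(n,np.round(ray(p,u,.042),4))
for n,u,z in [('T1',(352.6,103),.104),('S1',(389.8,116.6),.076),('T2',(336,174.2),.104),('S2',(374.2,186.2),.076)]: print(n,np.round(ray(p,u,z),4))
show(p,'x',np.zeros((384,512),bool),0)
crop(im,215,160,440,290,3,'t7c')
goal([.55,-.2,.26],0)
E
```

```text
time_s: 12.48
tcp_pos: [0.4435, -0.0132, 0.2545]
orientation: [-1.749, 1.566, -0.198]
contact_force: [-0.1, -0.1, 0.3]
width: 0.0697
TL [ 0.7588 -0.1384  0.01  ]
TR [ 0.7667 -0.4489  0.01  ]
BL [ 0.4608 -0.1437  0.01  ]
BR [ 0.4675 -0.4514  0.01  ]
disc [ 0.6155 -0.2984  0.042 ]
T1 [ 0.7189 -0.263   0.104 ]
S1 [ 0.6942 -0.3697  0.076 ]
T2 [ 0.5279 -0.2203  0.104 ]
S2 [ 0.5041 -0.3266  0.076 ]
shift cm [ -0.66 -11.14 -18.43] len 21.5 rot [1.551, 0.001, 0.002] [-1.591, -0.002, 0.001] j7 1.08 j1 0.62
tcp [ 0.4423 -0.0135  0.253 ] xax [ 0.002 -0.001 -1.   ] jawang 1.551 F [-0.2  0.4 -0.2] w 0.07 t 12.53
```

View pics/t7c.png

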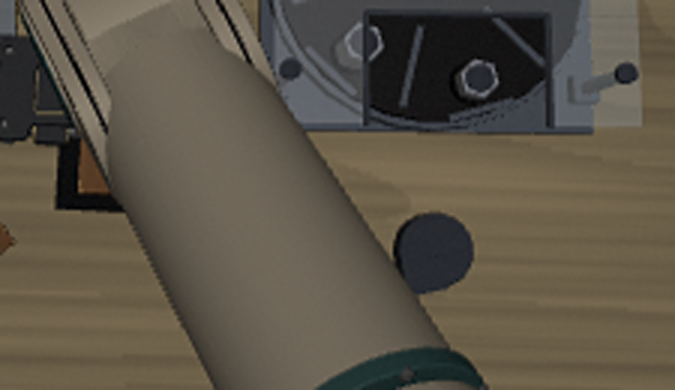

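Run:
```python
from m import *
goal([.613,-.296,.26],np.radians(48.2))
```

```text
shift cm [ -0.64 -17.63 -27.9 ] len 33.0 rot [0.71, -0.0, 0.002] [-2.432, -0.003, -0.0] j7 1.08 j1 0.62
tcp [ 0.4423 -0.0135  0.253 ] xax [ 0.002 -0.001 -1.   ] jawang 1.551 F [-0.2  0.4 -0.2] w 0.07 t 12.53
```

```bash
python3 -m jog '[[-0.7,-3,-4.7,0.1,0,0,6],[-0.7,-6,-9.4,0.25,0,0,6],[-0.7,-9,-14,0.4,0,0,6],[-0.7,-12,-19,0.55,0,0,6],[-0.7,-15,-23.7,0.71,0,0,6],[-0.7,-17.6,-27.9,0.71,0,0,6],[-0.7,-17.6,-27.9,0.71,0,0,6],[-0.7,-17.6,-27.9,0.71,0,0,6],[-0.7,-17.6,-27.9,0.71,0,0,6]]' 40
python3 - <<'E'
from m import *
im,p=cap('wrist','w8')
goal([.613,-.296,.165],np.radians(48.2))
E
```

```text
time_s: 13.65
tcp_pos: [0.6124, -0.2934, 0.259]
orientation: [1.692, 1.569, 2.536]
contact_force: [0.1, 0.4, 0.2]
width: 0.0598
shift cm [ 9.45 -0.19 -0.14] len 9.5 rot [0.003, -0.0, -0.001] [-3.139, 0.001, -0.0] j7 0.94 j1 0.72
tcp [ 0.6125 -0.2937  0.2595] xax [-0.001  0.    -1.   ] jawang 0.844 F [-0.4  0.5 -0.3] w 0.0596 t 13.7
```

View pics/w8.png

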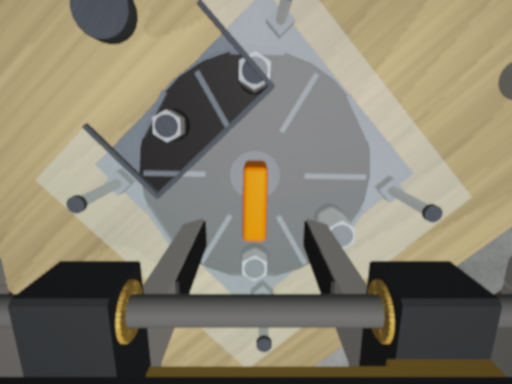

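Run:
```python
from m import *
im=cv2.imread('pics/w8.png')[...,::-1];p=env.camera_params('wrist')
h,s,v=[a.astype(int) for a in cv2.split(cv2.cvtColor(np.ascontiguousarray(im),cv2.COLOR_RGB2HSV))]
show(p,'hub',(s>170)&(v>180)&(h<22)&box(230,150,280,250),.181,50)
show(p,'disc',(v<200)&box(230,150,280,250)&False,.181,50)
```

```text
hub c [254.6 203.6] area 1640 rect [22.6 73.1] 1.1 W [ 0.612 -0.293] cor (0.629,-0.322) (0.584,-0.280) (0.596,-0.267) (0.642,-0.308)
```

```bash
python3 -m jog '[[4,0,-0.05,0,0,0,5],[8,0,-0.05,0,0,0,5],[9.5,0,-0.05,0,0,0,5],[9.5,0,-0.05,0,0,0,5],[9.5,0,-0.05,0,0,0,0],[9.5,0,-0.05,0,0,0,0],[9.5,0,-0.05,0,0,0,0],[9.5,0,-0.05,0,0,0,0]]' 40
python3 -m jog '[[0,0,0,-0.1,0,0,0],[0,0,0,-0.2,0,0,0],[0,0,0,-0.3,0,0,0],[0,0,0,-0.4,0,0,0],[0,0,0,-0.5,0,0,0],[0,0,0,-0.6,0,0,0],[0,0,0,-0.7,0,0,0],[0,0,0,-0.76,0,0,0],[0,0,0,-0.76,0,0,0],[0,0,0,-0.76,0,0,0]]' 40
python3 - <<'E'
from m import *
im,p=cap('top','t9');crop(im,290,75,440,215,5,'t9c')
goal([.613,-.296,.165],np.pi/2)
E
```

```text
time_s: 14.7
tcp_pos: [0.6138, -0.2948, 0.1655]
orientation: [-0.634, 1.568, 0.209]
contact_force: [2.9, 2.1, 2.2]
width: 0.0197
time_s: 15.95
tcp_pos: [0.614, -0.2944, 0.1654]
orientation: [-1.18, 1.567, 0.421]
contact_force: [2.9, 4.2, 5.2]
width: 0.02
shift cm [ 0.04  0.1  -0.16] len 0.2 rot [0.031, 0.001, 0.003] [-3.111, -0.005, 0.002] j7 1.53 j1 0.8
tcp [ 0.614  -0.2944  0.1654] xax [ 0.003  0.001 -1.   ] jawang 1.602 F [3.2 4.9 4. ] w 0.0198 t 16.0
```

View pics/t9c.png

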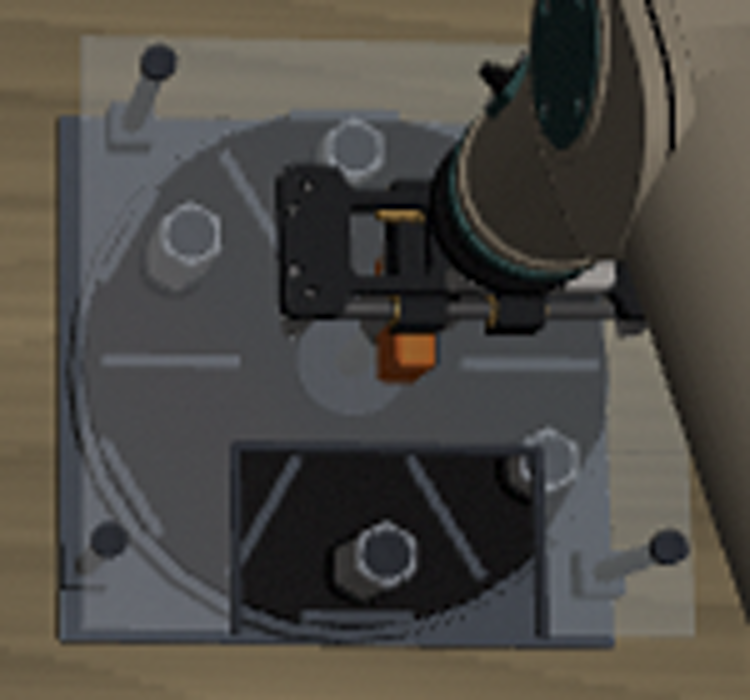

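```bash
python3 -m jog '[[0,0,0,0,0,0,5],[0,0,0,0,0,0,5],[0,0,0,0,0,0,5],[-4,0,0,0,0,0,6],[-8,0,0,0,0,0,6],[-8,10.5,0,0.03,0,0,6],[-8,10.5,0,0.03,0,0,6],[-8,10.5,0,0.03,0,0,6]]' 40
python3 - <<'E'
from m import *
im,p=cap('top','t10');crop(im,290,75,440,215,5,'t10c')
print(ray(p,(367.2,185.6),.104))
im,p=cap('wrist','w10');
goal([.501,-.3,.09],np.pi/2)
E
```

```text
time_s: 17.0
tcp_pos: [0.5038, -0.3007, 0.2445]
orientation: [2.067, 1.567, -2.647]
contact_force: [0.2, -1.5, -0.1]
width: 0.0598
[ 0.50090205 -0.30080918  0.104     ]
shift cm [15.48  0.69 -0.03] len 15.5 rot [0.0, -0.001, 0.001] [-3.141, -0.001, -0.001] j7 1.59 j1 0.98
tcp [ 0.5078 -0.2996  0.2448] xax [ 0.001 -0.001 -1.   ] jawang 1.571 F [ 0.4  0.6 -0. ] w 0.06 t 17.1
```

View pics/w10.png

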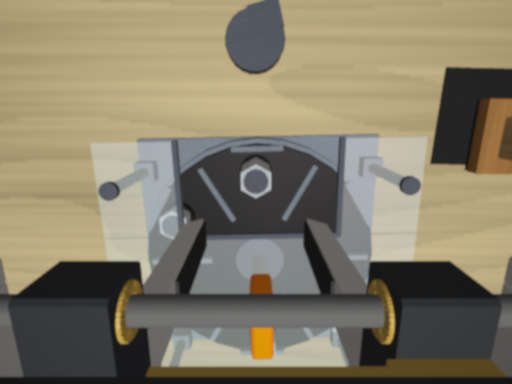

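Run:
```python
from m import *
im=cv2.imread('pics/w10.png')[...,::-1];p=env.camera_params('wrist')
crop(im,220,140,300,220,6,'w10c')
print(ray(p,(256.5,180),.104))
```

```text
[ 0.5015602  -0.29795723  0.104     ]
```

View pics/w10c.png

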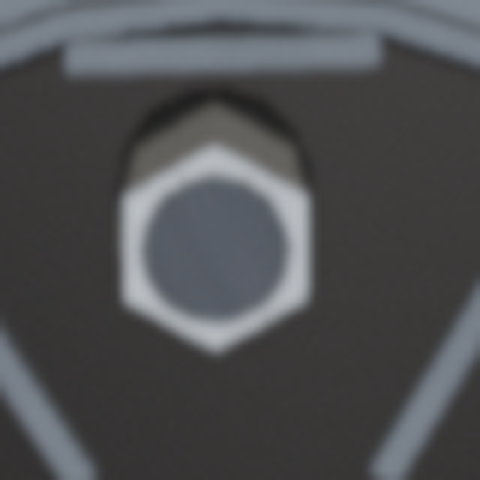

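```bash
python3 -m jog '[[4,0.6,0.1,0,0,0,5.5],[8,0.6,0.1,0,0,0,5.5],[12,0.6,0.1,0,0,0,5.5],[15.6,0.6,0.1,0,0,0,5.5],[15.6,0.6,0.1,0,0,0,5.5],[15.6,0.6,0.1,0,0,0,0],[15.6,0.6,0.1,0,0,0,0],[15.6,0.6,0.1,0,0,0,0],[15.6,0.6,0.1,0,0,0,0]]' 30
python3 -m jog '[[-3,0,0,0,0,0,0],[-7,0,0,0,0,0,0],[-12,0,0,0,0,0,0],[-15,0,0,0,0,0,0],[-15,0,0,0,0,0,0]]' 30
python3 - <<'E'
from m import *
im,p=cap('wrist','w11');
goal(bed(-.03,-.04,.24),np.pi/2+BY)
goal([.442,-.1,.24],np.pi/2+BY)
E
```

```text
time_s: 18.23
tcp_pos: [0.5024, -0.2985, 0.0898]
orientation: [-2.151, 1.568, -0.579]
contact_force: [0.2, -0.8, 6.5]
width: 0.0296
time_s: 18.85
tcp_pos: [0.5027, -0.2984, 0.2407]
orientation: [-2.115, 1.566, -0.543]
contact_force: [1.2, 0.4, -2.1]
width: 0.0298
shift cm [-0.16 -4.83 45.18] len 45.4 rot [-0.08, -0.001, 0.001] [3.061, 0.001, 0.001] j7 1.58 j1 0.99
tcp [ 0.5014 -0.2982  0.2388] xax [ 0.001 -0.001 -1.   ] jawang 1.572 F [-0.6 -0.5 -1.3] w 0.0298 t 18.9
shift cm [-0.14  5.92 19.82] len 20.7 rot [-0.08, -0.001, 0.001] [3.061, 0.001, 0.001] j7 1.58 j1 0.99
tcp [ 0.5014 -0.2982  0.2388] xax [ 0.001 -0.001 -1.   ] jawang 1.572 F [-0.6 -0.5 -1.3] w 0.0298 t 18.9
```

View pics/w11.png

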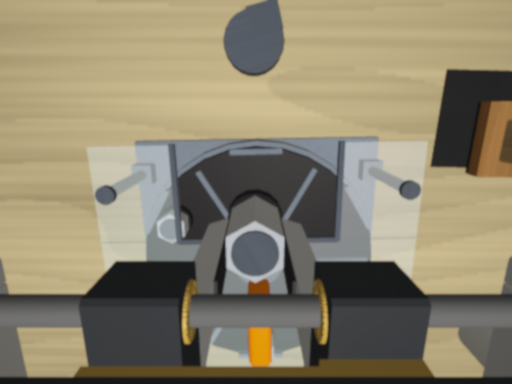

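```bash
python3 - <<'E'
from m import *
goal(bed(0,.045,.16),np.pi/2+BY)
E
python3 -m jog '[[0,0,5,0,0,0,0],[0,-0.5,11,-0.02,0,0,0],[0,-1,17,-0.03,0,0,0],[0,-2,23,-0.04,0,0,0],[0,-3,29,-0.05,0,0,0],[0,-4,35,-0.06,0,0,0],[0,-5,41,-0.07,0,0,0],[0,-6,47,-0.08,0,0,0],[0,-7,53,-0.08,0,0,0],[0,-7,53,-0.08,0,0,0]]' 30
python3 - <<'E'
from m import *
goal(bed(0,.045,.0785),np.pi/2+BY)
E
```

```text
shift cm [ 7.83 -7.13 53.9 ] len 54.9 rot [-0.08, -0.001, 0.001] [3.061, 0.001, 0.001] j7 1.58 j1 0.99
tcp [ 0.5014 -0.2982  0.2388] xax [ 0.001 -0.001 -1.   ] jawang 1.572 F [-0.6 -0.5 -1.3] w 0.0298 t 18.9
time_s: 20.15
tcp_pos: [0.5684, 0.2388, 0.2367]
orientation: [0.641, 1.566, 2.302]
contact_force: [0.1, -1.1, -1.7]
width: 0.0294
shift cm [15.82 -0.46  0.11] len 15.8 rot [0.009, 0.004, -0.003] [-3.132, 0.005, 0.006] j7 0.76 j1 0.02
tcp [0.5684 0.2388 0.2367] xax [-0.003  0.004 -1.   ] jawang 1.661 F [ 0.1 -1.1 -1.7] w 0.0294 t 20.15
```

```bash
python3 -m jog '[[5,-0.3,0.1,0,0,0,0],[10,-0.3,0.1,0,0,0,0],[14,-0.3,0.1,0,0,0,0],[15.3,-0.3,0.1,0,0,0,0],[15.9,-0.3,0.1,0,0,0,0],[15.9,-0.3,0.1,0,0,0,0],[15.9,-0.3,0.1,0,0,0,0]]' 30
python3 - <<'E'
from m import *
goal(bed(0,.045,.0785),np.pi/2+BY)
im,p=cap('side','s12');crop(im,100,220,280,370,4,'s12c')
E
```

```text
time_s: 21.02
tcp_pos: [0.5747, 0.2338, 0.0809]
orientation: [-1.248, 1.568, 0.404]
contact_force: [0.3, -0.4, -1.2]
width: 0.0298
shift cm [0.24 0.17 0.73] len 0.8 rot [-0.0, 0.001, 0.002] [3.142, 0.004, -0.001] j7 0.62 j1 -0.04
tcp [0.5747 0.2338 0.0809] xax [ 0.002  0.001 -1.   ] jawang 1.652 F [ 0.3 -0.4 -1.2] w 0.0298 t 21.02
```

View pics/s12c.png

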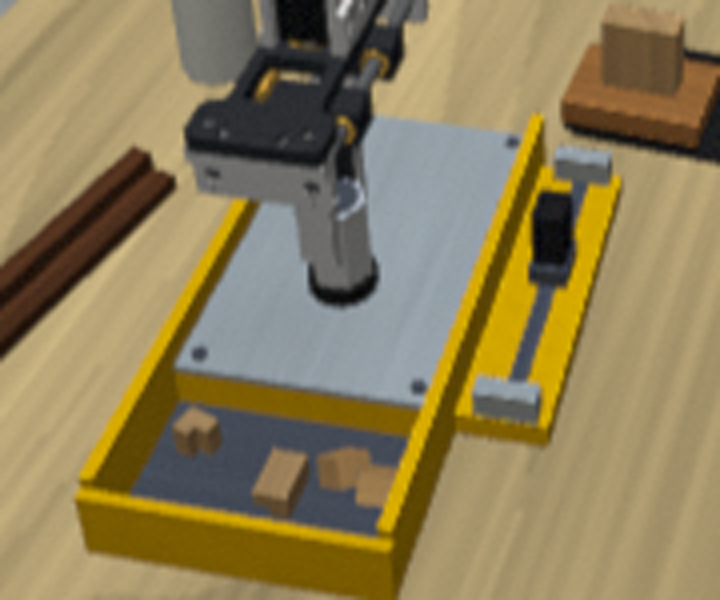

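Still a couple of mm up, so I'll lower until contact.

```bash
python3 -m jog '[[0.2,0,0,0,0,0,0],[0.35,0,0,0,0,0,0],[0.4,0,0,0,0,0,0],[0.4,0,0,0,0,0,0]]' 30
python3 - <<'E'
from m import *
goal(bed(0,.045,.0785),np.pi/2+BY)
E
```

```text
time_s: 21.58
tcp_pos: [0.5743, 0.2336, 0.0778]
orientation: [-1.844, 1.569, -0.192]
contact_force: [-2.7, -2.0, 12.9]
width: 0.0297
shift cm [-0.07  0.14  0.74] len 0.8 rot [-0.0, -0.001, 0.002] [3.142, 0.003, 0.001] j7 0.62 j1 -0.04
tcp [0.5743 0.2336 0.0778] xax [ 0.002 -0.    -1.   ] jawang 1.652 F [-2.7 -2.  12.9] w 0.0297 t 21.57
```

```bash
python3 -m jog '[[0,0,0,0,0,0,4],[0,0,0,0,0,0,5],[0,0,0,0,0,0,5.5],[-4,0,0,0,0,0,5.5],[-9,0,0,0,0,0,5.5],[-14,0,0,0,0,0,5.5],[-18,0,0,0,0,0,5.5],[-18,0,0,0,0,0,5.5]]' 30
python3 - <<'E'
from m import *
goal([.613,-.295,.262],np.radians(92))
im,p=cap('wrist','w13');print(env.read_state()['joint_pos'])
E
```

```text
time_s: 22.58
tcp_pos: [0.5752, 0.2348, 0.2588]
orientation: [-1.173, 1.565, 0.478]
contact_force: [-1.0, -0.7, -0.4]
width: 0.0552
shift cm [ -0.45   0.52 -53.11] len 53.1 rot [0.046, 0.003, 0.006] [-3.095, -0.009, 0.004] j7 0.77 j1 0.03
tcp [0.5752 0.2348 0.2588] xax [ 0.006  0.003 -1.   ] jawang 1.652 F [-1.  -0.7 -0.4] w 0.0552 t 22.57
[ 0.03409824  0.65830711 -0.80628821  1.55181306  0.50623407  1.14812186
  0.77371591]
```

View pics/w13.png

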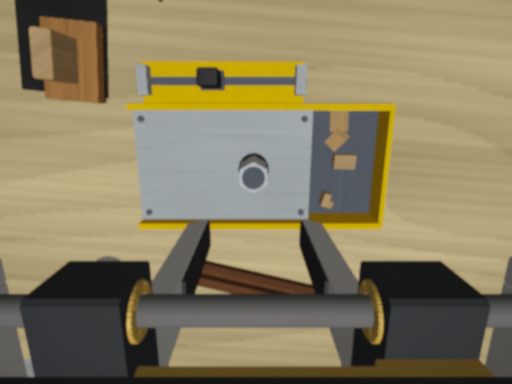

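```bash
python3 -m jog '[[-0.5,0,-5.5,0.16,0,0,5.5],[-0.5,0,-11,0.32,0,0,5.5],[-0.5,0,-16.5,0.48,0,0,5.5],[-0.5,0,-22,0.64,0,0,5.5],[-0.5,0,-27.5,0.8,0,0,5.5],[-0.5,0.2,-33,0.96,0,0,5.5],[-0.5,0.4,-38.5,1.12,0,0,5.5],[-0.5,0.5,-44,1.28,0,0,5.5],[-0.5,0.5,-49.5,1.44,0,0,5.5],[-0.5,0.5,-53.1,1.6,0,0,5.5]]' 30
python3 - <<'E'
from m import *
goal([.613,-.295,.262],np.radians(92))
print(env.read_state()['joint_pos'])
E
```

```text
time_s: 23.88
tcp_pos: [0.6101, -0.2999, 0.2579]
orientation: [-3.12, 1.567, -3.076]
contact_force: [0.6, 0.4, 0.7]
width: 0.055
shift cm [-0.41  0.48  0.31] len 0.7 rot [-1.562, -0.003, -0.003] [1.579, -0.003, 0.003] j7 0.26 j1 0.62
tcp [ 0.6101 -0.2999  0.2579] xax [-0.004 -0.    -1.   ] jawang 0.044 F [0.6 0.4 0.7] w 0.055 t 23.88
[ 0.61868428  0.6674963  -0.37571622  1.36761019  0.25231818  1.15706547
  0.25764195]
```

```bash
python3 -m jog '[[-0.3,0.3,0.3,0.16,0,0,5.5],[-0.3,0.4,0.3,0.32,0,0,5.5],[-0.3,0.4,0.3,0.48,0,0,5.5],[-0.3,0.4,0.3,0.64,0,0,5.5],[-0.3,0.4,0.3,0.8,0,0,5.5],[-0.3,0.4,0.3,0.96,0,0,5.5],[-0.3,0.4,0.3,1.12,0,0,5.5],[-0.3,0.4,0.3,1.28,0,0,5.5],[-0.3,0.4,0.3,1.44,0,0,5.5],[-0.3,0.4,0.3,1.58,0,0,5.5]]' 30
python3 -m jog '[[0,0,0,0,0,0,5.5],[0,0,0,0,0,0,5.5]]'
python3 - <<'E'
from m import *
im,p=cap('wrist','w14')
h,s,v=[a.astype(int) for a in cv2.split(cv2.cvtColor(np.ascontiguousarray(im),cv2.COLOR_RGB2HSV))]
show(p,'hub',(s>170)&(v>180)&(h<22)&box(200,120,310,250),.181,50)
goal([.613,-.295,.165],np.radians(92))
print(env.read_state()['joint_pos'])
E
```

```text
time_s: 25.12
tcp_pos: [0.6135, -0.292, 0.2611]
orientation: [-1.807, 1.567, 2.943]
contact_force: [0.0, 0.3, 0.1]
width: 0.055
time_s: 25.38
tcp_pos: [0.6142, -0.292, 0.2624]
orientation: [-1.89, 1.569, 2.868]
contact_force: [0.1, -0.3, -0.7]
width: 0.0549
hub c [257.3 201.7] area 1601 rect [22.4 72.2] 1.3 W [ 0.616 -0.295] cor (0.584,-0.286) (0.645,-0.285) (0.646,-0.303) (0.584,-0.305)
shift cm [ 9.77 -0.13  0.29] len 9.8 rot [-3.132, -0.002, -0.001] [0.01, -0.001, 0.001] j7 -1.11 j1 0.39
tcp [ 0.6143 -0.2921  0.2627] xax [-0.001  0.    -1.   ] jawang -1.526 F [ 0.1 -1.4  0.8] w 0.0548 t 25.43
[ 0.38582222  0.64147187  0.03032393  1.37048037 -0.01991798  1.13136731
 -1.10764651]
```

View pics/w14.png

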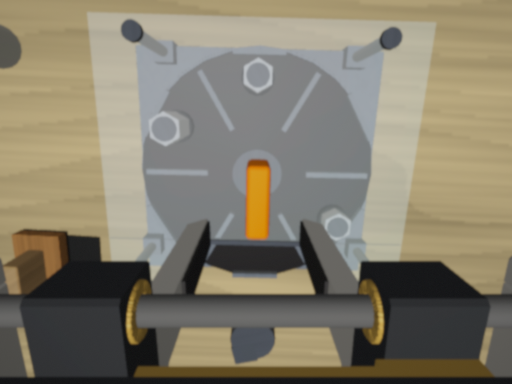

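```bash
python3 -m jog '[[4,-0.1,0.2,0.02,0,0,5],[8,-0.1,0.2,0.02,0,0,5],[9.7,-0.1,0.2,0.02,0,0,5],[9.7,-0.1,0.2,0.02,0,0,5],[9.7,-0.1,0.2,0.02,0,0,0],[9.7,-0.1,0.2,0.02,0,0,0],[9.7,-0.1,0.2,0.02,0,0,0],[9.7,-0.1,0.2,0.02,0,0,0]]' 40
python3 -m jog '[[0,0,0,-0.13,0,0,0],[0,0,0,-0.26,0,0,0],[0,0,0,-0.39,0,0,0],[0,0,0,-0.52,0,0,0],[0,0,0,-0.65,0,0,0],[0,0,0,-0.78,0,0,0],[0,0,0,-0.91,0,0,0],[0,0,0,-1.04,0,0,0],[0,0,0,-1.047,0,0,0]]' 40
python3 -m jog '[[0,0,0,-0.13,0,0,0],[0,0,0,-0.26,0,0,0],[0,0,0,-0.39,0,0,0],[0,0,0,-0.52,0,0,0],[0,0,0,-0.65,0,0,0],[0,0,0,-0.78,0,0,0],[0,0,0,-0.91,0,0,0],[0,0,0,-1.04,0,0,0],[0,0,0,-1.047,0,0,0],[0,0,0,-1.047,0,0,0]]' 40
python3 - <<'E'
from m import *
im,p=cap('top','t15');crop(im,290,75,440,215,5,'t15c')
goal([.613,-.295,.165],np.radians(122))
print(env.read_state()['joint_pos'])
E
```

```text
time_s: 26.42
tcp_pos: [0.6142, -0.2943, 0.1674]
orientation: [1.156, 1.57, -0.392]
contact_force: [-0.0, -1.3, 3.3]
width: 0.0195
time_s: 27.55
tcp_pos: [0.6138, -0.2936, 0.1674]
orientation: [1.791, 1.57, 1.29]
contact_force: [-2.7, 1.9, 4.1]
width: 0.0199
time_s: 28.8
tcp_pos: [0.6129, -0.2936, 0.1674]
orientation: [2.213, 1.569, 2.757]
contact_force: [-4.5, 1.7, 6.9]
width: 0.0202
shift cm [ 0.24 -0.12 -0.07] len 0.3 rot [-1.585, 0.0, -0.002] [1.557, -0.002, -0.0] j7 0.6 j1 0.7
tcp [ 0.6129 -0.2936  0.1674] xax [-0.002  0.001 -1.   ] jawang 0.544 F [-4.5  2.5  7.5] w 0.0198 t 28.85
[ 0.69662171  0.77948996 -0.53553466  1.46823655  0.43564702  1.01557085
  0.6004746 ]
```

View pics/t15c.png

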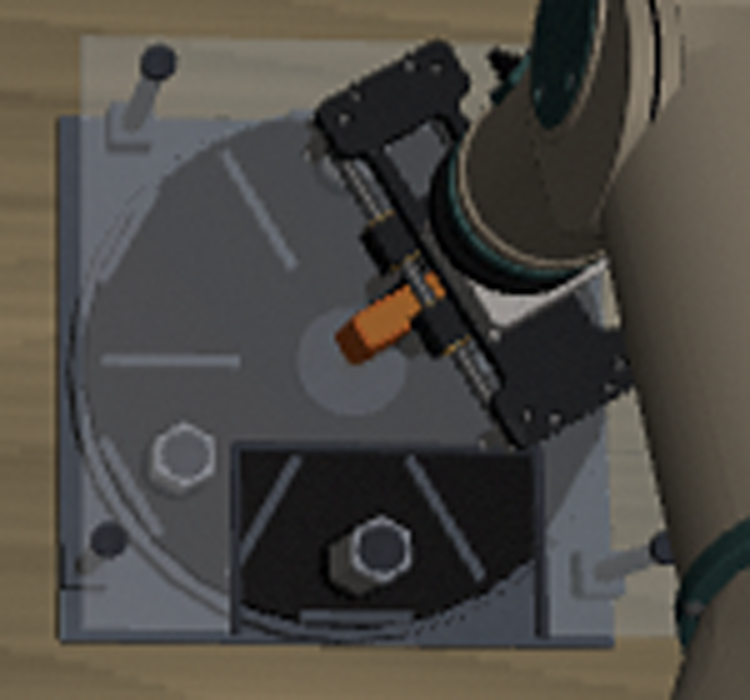

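```bash
python3 -m jog '[[0,0,0,0,0,0,5],[0,0,0,0,0,0,5],[0,0,0,0,0,0,5],[-4,0,0,0,0,0,6],[-8,0,0,0,0,0,6]]' 40
python3 - <<'E'
from m import *
goal([.508,-.299,.245],np.pi/2)
E
```

```text
time_s: 29.48
tcp_pos: [0.6135, -0.2942, 0.2468]
orientation: [2.015, 1.57, 2.561]
contact_force: [-0.3, -0.3, -0.3]
width: 0.0597
shift cm [ 0.19  5.06 -9.27] len 10.6 rot [-1.025, 0.0, -0.001] [2.117, -0.002, -0.0] j7 0.64 j1 0.71
tcp [ 0.6135 -0.2942  0.2468] xax [-0.001  0.001 -1.   ] jawang 0.546 F [-0.3 -0.3 -0.3] w 0.0597 t 29.48
```

```bash
python3 -m jog '[[0.2,1,-2,-0.15,0,0,6],[0.2,2,-4,-0.3,0,0,6],[0.2,3,-6,-0.45,0,0,6],[0.2,4,-8,-0.6,0,0,6],[0.2,5.1,-9.3,-0.75,0,0,6],[0.2,5.1,-9.3,-0.9,0,0,6],[0.2,5.1,-9.3,-1.025,0,0,6],[0.2,5.1,-9.3,-1.025,0,0,6],[0.2,5.1,-9.3,-1.025,0,0,6]]' 40
python3 - <<'E'
from m import *
im,p=cap('wrist','w16');crop(im,200,130,310,230,6,'w16c')
goal([.508,-.299,.245],np.pi/2)
im,p=cap('top','t16');crop(im,210,75,440,235,3,'t16c')
E
```

```text
time_s: 30.6
tcp_pos: [0.5078, -0.299, 0.2444]
orientation: [-0.121, 1.571, 1.448]
contact_force: [0.6, 0.3, -0.3]
width: 0.06
shift cm [-0.05 -0.02 -0.01] len 0.1 rot [-0.002, -0.0, -0.0] [3.14, -0.0, 0.0] j7 1.56 j1 1.0
tcp [ 0.5078 -0.2989  0.2445] xax [-0. -0. -1.] jawang 1.569 F [-0.1 -1.4  0.2] w 0.0601 t 30.65
```

View pics/w16c.png

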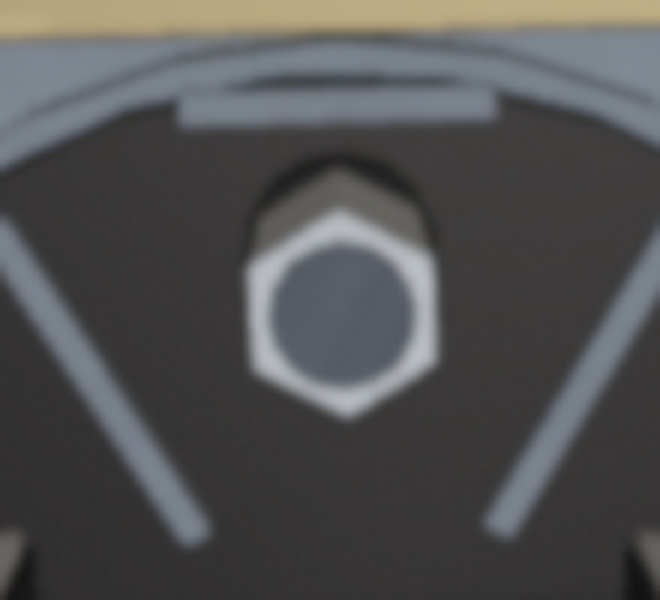

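View pics/t16c.png

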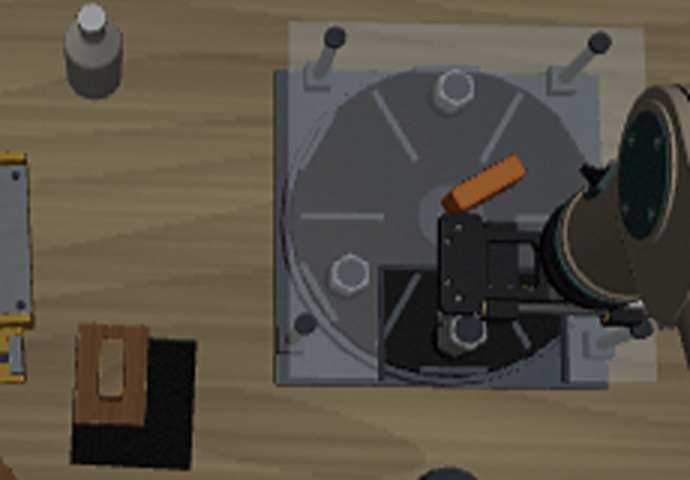

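The scraper has been knocked towards +x/+y on its mat (top crop 112,373), so I'll put it back later. The tall foot is centred in the window (wrist 257,182).

```bash
python3 -m jog '[[4,0.6,0.1,0,0,0,5.5],[8,0.6,0.1,0,0,0,5.5],[12,0.6,0.1,0,0,0,5.5],[15.6,0.6,0.1,0,0,0,5.5],[15.6,0.6,0.1,0,0,0,5.5],[15.6,0.6,0.1,0,0,0,0],[15.6,0.6,0.1,0,0,0,0],[15.6,0.6,0.1,0,0,0,0],[15.6,0.6,0.1,0,0,0,0]]' 30
python3 -m jog '[[-3,0,0,0,0,0,0],[-7,0,0,0,0,0,0],[-12,0,0,0,0,0,0],[-15,0,0,0,0,0,0],[-15,0,0,0,0,0,0]]' 30
python3 - <<'E'
from m import *
goal(bed(.0,-.045,.24),np.pi/2+BY)
E
```

```text
time_s: 31.82
tcp_pos: [0.5027, -0.2981, 0.0899]
orientation: [-2.043, 1.568, -0.472]
contact_force: [-0.6, 0.6, 7.0]
width: 0.0301
time_s: 32.45
tcp_pos: [0.5029, -0.2983, 0.2406]
orientation: [-2.138, 1.566, -0.567]
contact_force: [-0.8, 0.3, -2.2]
width: 0.0297
shift cm [-2.000e-02 -7.660e+00  4.495e+01] len 45.6 rot [-0.081, -0.002, 0.004] [3.06, 0.006, 0.004] j7 1.55 j1 1.01
tcp [ 0.5029 -0.2983  0.2406] xax [ 0.004 -0.002 -1.   ] jawang 1.57 F [-0.8  0.3 -2.2] w 0.0297 t 32.45
```

```bash
python3 -m jog '[[0,0,5,0,0,0,0],[0,-1,11,-0.02,0,0,0],[0,-2,17,-0.03,0,0,0],[0,-4,23,-0.04,0,0,0],[0,-5,29,-0.05,0,0,0],[0,-6,35,-0.06,0,0,0],[0,-7,41,-0.07,0,0,0],[0,-7.7,45,-0.08,0,0,0],[0,-7.7,45,-0.08,0,0,0],[0,-7.7,45,-0.08,0,0,0]]' 30
python3 - <<'E'
from m import *
goal(bed(0,-.045,.0785),np.pi/2+BY)
E
```

```text
time_s: 33.7
tcp_pos: [0.578, 0.1507, 0.2368]
orientation: [2.187, 1.567, -2.445]
contact_force: [0.3, 0.1, -2.2]
width: 0.0296
shift cm [15.83 -0.21  0.06] len 15.8 rot [-0.001, -0.002, -0.003] [3.14, -0.004, 0.003] j7 0.85 j1 0.2
tcp [0.578  0.1507 0.2368] xax [-0.003 -0.002 -1.   ] jawang 1.651 F [ 0.3  0.1 -2.2] w 0.0296 t 33.7
```

```bash
python3 -m jog '[[5,-0.1,0,0,0,0,0],[10,-0.1,0,0,0,0,0],[14,-0.1,0,0,0,0,0],[15.4,-0.1,0,0,0,0,0],[15.9,-0.1,0,0,0,0,0],[16,-0.1,0,0,0,0,0],[16.1,-0.1,0,0,0,0,0],[16.1,-0.1,0,0,0,0,0]]' 30
python3 - <<'E'
from m import *
goal(bed(0,-.045,.0785),np.pi/2+BY)
im,p=cap('side','s17');crop(im,100,220,280,370,4,'s17c')
E
```

```text
time_s: 34.7
tcp_pos: [0.5802, 0.1523, 0.0784]
orientation: [-1.487, 1.569, 0.164]
contact_force: [0.4, 0.8, -1.2]
width: 0.0301
shift cm [-0.01  0.07 -0.11] len 0.1 rot [-0.001, 0.0, 0.001] [3.141, 0.002, -0.0] j7 0.7 j1 0.12
tcp [0.5802 0.1523 0.0784] xax [ 0.001  0.    -1.   ] jawang 1.651 F [ 0.4  0.8 -1.2] w 0.0301 t 34.7
```

View pics/s17c.png

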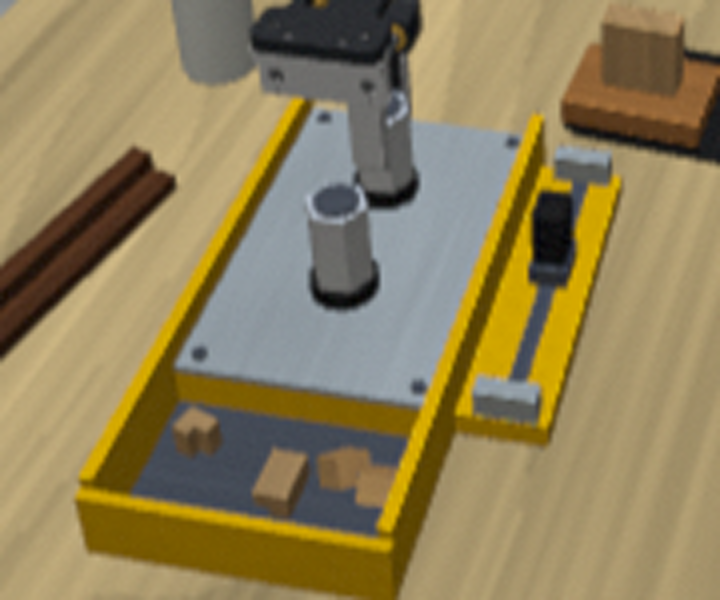

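```bash
python3 -m jog '[[0.15,0,0,0,0,0,0],[0.2,0,0,0,0,0,0],[0.2,0,0,0,0,0,0],[0.2,0,0,0,0,0,4],[0.2,0,0,0,0,0,5],[0.2,0,0,0,0,0,5.5],[-4,0,0,0,0,0,5.5],[-9,0,0,0,0,0,5.5],[-13,0,0,0,0,0,5.5],[-13,0,0,0,0,0,5.5]]' 30
python3 - <<'E'
from m import *
goal(bed(-.105,-.017,.2),np.pi/2+BY)
im,p=cap('top','t18');crop(im,90,75,290,235,4,'t18c')
im,p=cap('wrist','w18')
E
```

```text
time_s: 36.0
tcp_pos: [0.5814, 0.1534, 0.2106]
orientation: [-1.302, 1.565, 0.349]
contact_force: [0.8, 0.1, -0.1]
width: 0.0552
shift cm [ 1.   10.71  2.58] len 11.1 rot [-0.001, 0.002, 0.006] [3.141, 0.009, -0.003] j7 0.83 j1 0.19
tcp [0.5814 0.1534 0.2106] xax [ 0.006  0.002 -1.   ] jawang 1.651 F [ 0.8  0.1 -0.1] w 0.0552 t 36.0
```

View pics/w18.png

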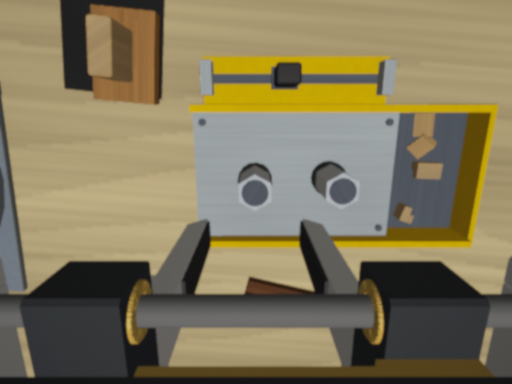

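```bash
python3 -m jog '[[0,3,0.8,0,0,0,6],[0,7,2,0,0,0,6],[0,10.7,2.6,0,0,0,6],[0,10.7,2.6,0,0,0,6],[0,10.7,2.6,0,0,0,6]]' 40
python3 - <<'E'
from m import *
im=cv2.imread('pics/w18.png')
im,p=cap('wrist','w19')
h,s,v=[a.astype(int) for a in cv2.split(cv2.cvtColor(np.ascontiguousarray(im),cv2.COLOR_RGB2HSV))]
show(p,'lock',(v<50)&box(220,120,300,230),.067,50)
goal(bed(-.105,-.017,.05),np.pi/2+BY)
E
```

```text
time_s: 36.72
tcp_pos: [0.4714, 0.169, 0.2067]
orientation: [1.978, 1.57, -2.655]
contact_force: [0.6, 0.1, 0.4]
width: 0.0604
lock c [259.3 176.4] area 181 rect [14.8 23.7] 63.4 W [0.462 0.172] cor (0.461,0.158) (0.449,0.178) (0.462,0.186) (0.474,0.165)
shift cm [15.68 -0.11  0.13] len 15.7 rot [-0.002, 0.0, -0.001] [3.14, -0.001, -0.0] j7 0.69 j1 0.18
tcp [0.4718 0.1692 0.2068] xax [-0.001  0.    -1.   ] jawang 1.65 F [ 0.7 -0.1  0.8] w 0.0601 t 36.77
```

View pics/w19.png

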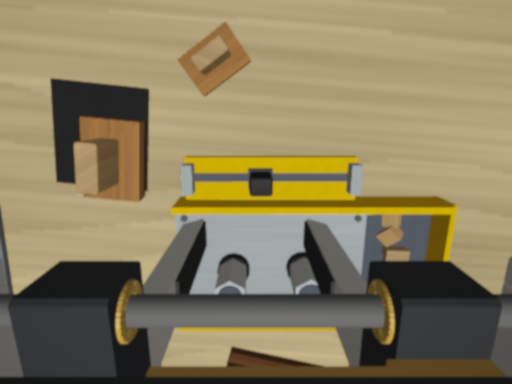

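```bash
python3 - <<'E'
from m import *
p=env.camera_params('wrist'); w=ray(p,(261,186),.067);print(w,tobed(w)); goal(bed(-.105,tobed(w)[1],.055),np.pi/2+BY)
E
python3 -m jog '[[4,0,0.1,0,0,0,6],[8,0,0.1,0,0,0,6],[12,0,0.1,0,0,0,6],[15.1,0,0.1,0,0,0,6],[15.1,0,0.1,0,0,0,6],[15.1,0,0.1,0,0,0,0],[15.1,0,0.1,0,0,0,0],[15.1,0,0.1,0,0,0,0],[15.1,0,0.1,0,0,0,0]]' 40
python3 - <<'E'
from m import *
goal(bed(-.105,.055,.055),np.pi/2+BY)
print(tobed(env.read_state()['tcp_pos']))
E
```

```text
[0.47075867 0.17527955 0.067     ] [-0.10657279 -0.01213728]
shift cm [15.18 -0.11  0.62] len 15.2 rot [-0.002, 0.0, -0.001] [3.14, -0.001, -0.0] j7 0.69 j1 0.18
tcp [0.4718 0.1692 0.2068] xax [-0.001  0.    -1.   ] jawang 1.65 F [ 0.7 -0.1  0.8] w 0.0601 t 36.77
time_s: 37.9
tcp_pos: [0.4716, 0.172, 0.0574]
orientation: [-0.722, 1.567, 0.93]
contact_force: [-0.7, 0.6, 4.4]
width: 0.024
shift cm [ 0.26 -0.1   7.05] len 7.1 rot [-0.0, 0.003, 0.002] [3.141, 0.003, -0.004] j7 0.44 j1 0.01
tcp [0.4716 0.172  0.0574] xax [ 0.002  0.003 -1.   ] jawang 1.651 F [-0.7  0.6  4.4] w 0.024 t 37.9
[-0.1060317  -0.01549847]
```

```bash
python3 -m jog '[[0,0,1.2,0,0,0,0],[0,0,2.4,0,0,0,0],[0,0,3.6,0,0,0,0],[0,0,4.8,0,0,0,0],[0,0,6,0,0,0,0],[0,0,6.7,0,0,0,0],[0,0,7,0,0,0,0],[0,0,7.2,0,0,0,0],[0,0,7.2,0,0,0,0]]' 50
python3 - <<'E'
from m import *
goal(bed(-.105,.055,.055),np.pi/2+BY)
print(tobed(env.read_state()['tcp_pos']))
E
```

```text
time_s: 39.02
tcp_pos: [0.4659, 0.2419, 0.0574]
orientation: [-2.194, 1.569, -0.543]
contact_force: [0.7, -1.5, 7.9]
width: 0.0239
shift cm [ 0.24 -0.1   0.03] len 0.3 rot [-0.001, -0.001, 0.002] [3.14, 0.003, 0.002] j7 0.36 j1 -0.12
tcp [0.4659 0.2419 0.0574] xax [ 0.002 -0.001 -1.   ] jawang 1.651 F [ 0.7 -1.5  7.9] w 0.0239 t 39.02
[-0.10601859  0.05468018]
```

Not pressing on the stop yet, so I'll push a little more until the force rises.

```bash
python3 -m jog '[[0,0,0.2,0,0,0,0],[0,0,0.4,0,0,0,0],[0,0,0.6,0,0,0,0],[0,0,0.6,0,0,0,0]]' 50
python3 - <<'E'
from m import *
goal(bed(-.105,.055,.055),np.pi/2+BY)
print(tobed(env.read_state()['tcp_pos']))
E
```

```text
time_s: 39.52
tcp_pos: [0.4659, 0.2426, 0.0573]
orientation: [-3.062, 1.561, -1.414]
contact_force: [0.5, -11.1, 14.3]
width: 0.0235
shift cm [ 0.23 -0.1  -0.04] len 0.3 rot [-0.004, -0.01, 0.001] [3.138, 0.001, 0.016] j7 0.35 j1 -0.13
tcp [0.4659 0.2426 0.0573] xax [ 0.002 -0.01  -1.   ] jawang 1.648 F [  0.5 -11.1  14.3] w 0.0235 t 39.52
[-0.10600844  0.05538776]
```

```bash
python3 -m jog '[[0,0,-0.4,0,0,0,0],[0,0,-0.4,0,0,0,4],[0,0,-0.4,0,0,0,5],[0,0,-0.4,0,0,0,5],[-4,0,-0.4,0,0,0,5],[-9,0,-0.4,0,0,0,5],[-14,0,-0.4,0,0,0,5],[-18,2,-6,0,0,0,5],[-18,2,-10,0,0,0,5],[-18,2,-10,0,0,0,5]]' 40
python3 - <<'E'
from m import *
im,p=cap('wrist','w20')
im,p=cap('top','t20');crop(im,90,115,290,265,4,'t20c')
im,p=cap('side','s20')
goal([.455,.01,.2],np.pi/2)
E
```

```text
time_s: 40.78
tcp_pos: [0.4531, 0.1429, 0.2366]
orientation: [3.136, 1.568, -1.502]
contact_force: [-0.2, 1.3, -0.7]
width: 0.0499
shift cm [  3.63   0.88 -13.77] len 14.3 rot [0.081, 0.001, -0.0] [-3.061, 0.0, 0.001] j7 0.76 j1 0.26
tcp [0.4526 0.148  0.2365] xax [-0.     0.001 -1.   ] jawang 1.652 F [0.1 0.9 0.4] w 0.0495 t 40.92
```

View pics/w20.png

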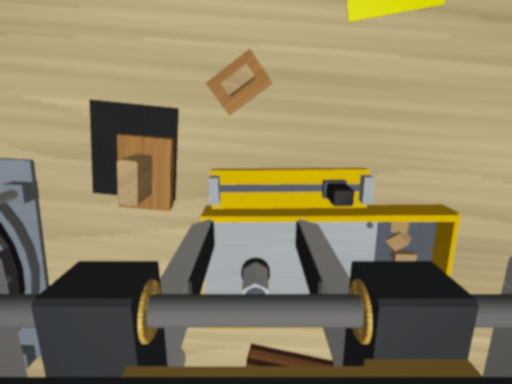

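View pics/s20.png

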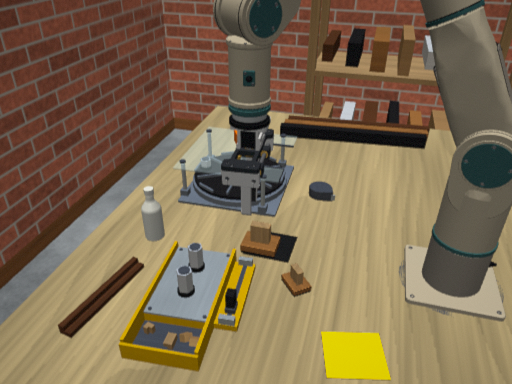

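View pics/t20c.png

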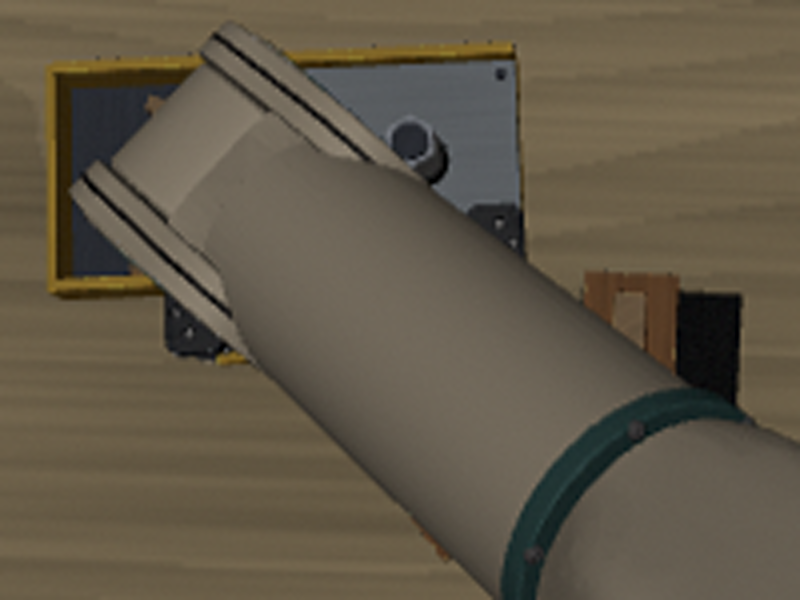

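Run:
```python
from m import *
im=cv2.imread('pics/t16.png')[...,::-1];p=env.camera_params('top')
h,s,v=[a.astype(int) for a in cv2.split(cv2.cvtColor(np.ascontiguousarray(im),cv2.COLOR_RGB2HSV))]
show(p,'block',(s>115)&(h<18)&(v>60)&box(225,175,285,240),0.027)
show(p,'grip',(s<115)&(s>60)&(v>75)&box(238,184,256,212),0.079)
im=cv2.imread('pics/w20.png')[...,::-1];p=env.camera_params('wrist')
for u in [(117,161),(138,156),(138,206),(117,207)]: print(ray(p,u,.079))
for u in [(117,134),(175,138),(173,211),(117,207)]: print('b',ray(p,u,.027))
goal([.463,.008,.2],np.pi/2)
```

```text
block c [246.7 199.6] area 598 rect [23.5 32.9] 2.5 W [0.465 0.007] cor (0.421,0.039) (0.510,0.039) (0.509,-0.025) (0.420,-0.024)
grip c [246.6 197.3] area 146 rect [18.  7.] 90.0 W [0.465 0.008] cor (0.488,0.018) (0.489,-0.001) (0.442,-0.002) (0.441,0.016)
[0.44139968 0.00389428 0.079     ]
[0.43441494 0.02564658 0.079     ]
[0.48858091 0.02499196 0.079     ]
[0.49154118 0.00245028 0.079     ]
b [ 0.41900379 -0.01758679  0.027     ]
b [0.41812193 0.05065654 0.027     ]
b [0.50912493 0.04973995 0.027     ]
b [ 0.50953589 -0.02019398  0.027     ]
shift cm [  3.63   0.1  -14.04] len 14.5 rot [0.081, 0.001, -0.0] [-3.061, 0.0, 0.001] j7 0.76 j1 0.26
tcp [0.4526 0.148  0.2365] xax [-0.     0.001 -1.   ] jawang 1.652 F [0.1 0.9 0.4] w 0.0495 t 40.92
```

```bash
python3 -m jog '[[-4,0,5,0,0,0,5],[-6,0,10,0,0,0,5],[-6,0,15,0,0,0,5],[-6,0,20,0,0,0,5],[-6,0,25,0,0,0,5],[-6,0,30,0,0,0,5],[-6,0,30,0,0,0,5]]'
python3 - <<'E'
from m import *
im,p=cap('top','t21');crop(im,90,75,440,265,2,'t21c')
h,s,v=[a.astype(int) for a in cv2.split(cv2.cvtColor(np.ascontiguousarray(im),cv2.COLOR_RGB2HSV))]
show(p,'block',(s>115)&(h<18)&(v>60)&box(225,175,285,240),0.027)
show(p,'mat',(v<40)&box(225,180,285,240),0.003)
im,p=cap('side','s21');crop(im,90,120,330,370,2.4,'s21c')
E
```

```text
time_s: 41.8
tcp_pos: [0.4243, 0.4521, 0.2957]
orientation: [0.704, 1.566, 2.364]
contact_force: [-0.6, -0.5, -0.1]
width: 0.0497
block c [246.7 199.7] area 598 rect [23.5 32.9] 2.5 W [0.465 0.007] cor (0.421,0.039) (0.510,0.039) (0.509,-0.025) (0.420,-0.024)
mat c [259.3 213.8] area 1000 rect [39.5 42.7] 2.7 W [ 0.441 -0.014] cor (0.384,0.041) (0.502,0.040) (0.500,-0.070) (0.382,-0.067)
```

View pics/t21c.png

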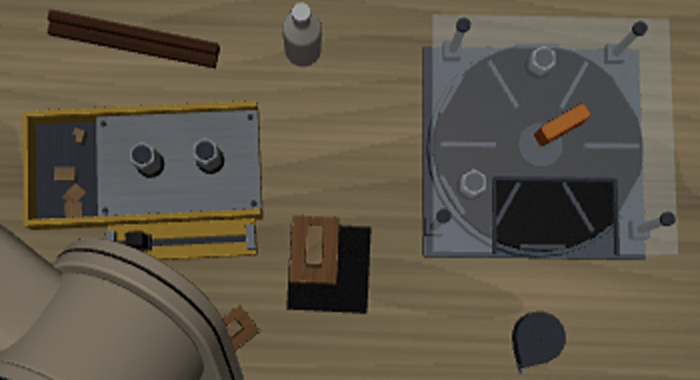

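View pics/s21c.png

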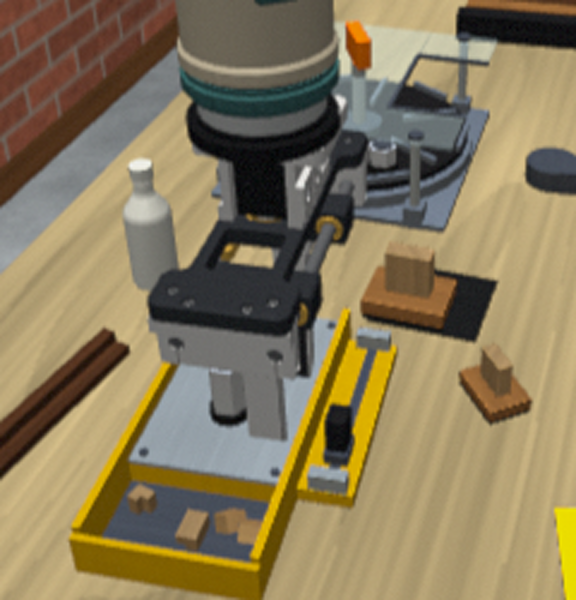

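Run:
```python
from m import *
p=env.camera_params('wrist');w=None
p=env.camera_params('top')
im=cv2.imread('pics/t21.png')[...,::-1]
h,s,v=[a.astype(int) for a in cv2.split(cv2.cvtColor(np.ascontiguousarray(im),cv2.COLOR_RGB2HSV))]
for m,st_,c in comps((v<40)&box(150,186,170,203),20): print(c,tobed(ray(p,c,.06)))
print(st())
env.close_job()
```

```text
[158.27906977 195.04651163] [-0.1072083   0.05221193]
{'time_s': np.float64(41.9), 'tcp_pos': array([0.4271, 0.4473, 0.2957]), 'orientation': array([ 1.9785,  1.5692, -2.6503]), 'contact_force': array([-0.9528, -0.3981,  0.3048]), 'width': np.float64(0.05)}
the job is handed in; nothing more can be done
```

The job is handed in at about 42 s with every step done; no verdict is reported.

- **Chips:** I wiped all four into the trough in two passes with the scraper held. The last pictures show all four there and the plate clear of chips.
- **Tall feet:** There were two. I turned each into the window by the hub, and both now stand on the plate, released. Both short feet are still in the carousel.
- **Lock:** I pushed it until it pressed on the far stop at about 11 N, with the gripper at bed y of about 55 mm. After release the top camera read about 52 mm. The same method read a millimetre or so low before, so I took the grip as home. That puts it about 3 mm short of the stop at worst, within the 5 mm allowed but with little to spare.
- **Scraper:** I set it down at the mat's centre, and it was later knocked aside. The last top view has it upright, about 24 mm along and 21 mm across from the mat's centre, against limits of 55 and 50 mm. I left it there, although its edge hangs about 8 mm over the mat.
- **Bystanders:** The glue bottle, tape measure and moulding look unmoved in the last top picture. I compared them by eye only and did not measure them.

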